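Load the pen sled and feed it through the press guard with the push stick

ROBOT

A 6-joint arm with a two-finger parallel gripper is mounted at the origin on the work surface. World frame = base frame: x ahead of the robot, y to its left, z up, the work surface at z = 0. Lengths are in m, angles in rad, forces in N, time in s.
With the tool pointing down it reaches from about 0.3 to 0.875 m from the base axis. Payload 6.4 kg.
Tool frame: the origin (TCP) lies between the finger pads; the fingertips stand ctrl.tip_extent ahead of it and the grasp point (between the pads) lies 5 mm behind it (ctrl.tip_extent is the distance from the TCP to the fingertips, in m); z points along the fingers, y is the line along which they close (so a half turn about z gives the same grasp; the last joint's range is limited). The gripper opens to 88 mm and grips with 3 to 60 N. Pads are 18 mm wide; open, the fingers measure 123 mm over their backs; the gripper's body (75 mm by 187 mm) begins 45 mm behind the grasp point.
Start: joints at [1.094, 0.181, 1.607, -0, 1.354, -0.206], TCP at [0.154, 0.554, 0.253] pointing down, gripper open.
Joint ranges: [-2.99, 2.99], [-0.89, 2.07], [0.3, 2.58], [-1.14, 4.28], [0, 2.63], [-3.12, 3.12]. Speed limits (rad/s): [2.57, 2.57, 3.01, 3.14, 3.14, 3.14].

INTERFACE

Orientations are given as a rotation vector (axis times angle).
In Python, from cell import ctrl, cams gives the robot as it stands.
- The arm moves only by the tool step_arm, never from a script. Its argument "plan" is a list of rows, each an object of numbers: "dx", "dy", "dz": the shift along the world's x, y, z in units of 60 mm (1.0 is 60 mm); "roll": the turn about the world's z in units of 5 degrees (1.0 is 5 degrees). A call has 1 to 10 rows; each row shifts and turns the commanded pose from where the row before left it; what a row does not reach is not made up. A row lasts 1/8 s, in which the tool goes at most 62.5 mm and 10.7 degrees, less where a joint would pass 70% of its speed; a pose out of reach is approached as far as the arm can. A call is refused whole if a number of a shift passes 1 or a number of a turn 1, either way. A call with a gripper value outside its range is refused whole. "gripper" is the finger opening in mm, from 0 to 88.1, set as the call begins (left out, the last holds). The fingers move at their own pace and stop on an object; the grip force is fixed at half the most. Time passes only in rows, so rows that do not move let the fingers close. It gives the time, the measured TCP pose, the force, the opening and the grip force at its end, in the units of the state.
- ctrl.get_obs(): the state, without advancing time (a new reading comes with each control period).
- cams.read_camera(name): name is "side" or "top" or "wrist"; returns a dict with "frame" (384x512x3 uint8, red, green, blue), "intrinsics" (3x3 intrinsics, pixels), "cam_to_world" (4x4, takes a point from camera to world coordinates). Camera axes: x right, y up, looking along -z (the intrinsics and any distortion apply to the point x, -y, -z); pixel columns grow to the right and rows downward; lengths in m; the calibration is good to about 2 mm. A picture is of the moment at which its call begins. There is no depth.
- ctrl.job_done(): hands the job in; it is judged then, once.
The state is a dict: "time": time; "joints": joint angles; "joint_velocities": joint speeds; "joint_torque": joint torques, N m; "position": TCP position; "tool_rot": TCP orientation; "wrist_force": force on the tool from outside, world axes, zero at the start; "torque": the same for the moment, N m; "finger_gap": finger opening in m; "gripper_force": force on a finger pad.
Only numpy, scipy, OpenCV 4.12 (cv2) and the standard library are available. Lean on these libraries where they do the work, as an engineer would, in place of code of your own. Each camera call takes 0.05 s, during which the arm holds its last target. There are 200 camera calls.

TASK

Press every pen lying on the bench down into the spring fingers of the black feed sled, one pen to a slot, until each snaps home. Then feed the loaded sled all the way through under the clear guard with the push stick behind it, never touching the sled with the gripper once its nose is under the guard, until it rests against the end stop. Finally lay the push stick flat in the black tray, with the pens still in their slots; do not knock the guard or disturb the other things on the bench.

Things in the scene. Friction and masses are not known exactly. Their poses are not given: they have to be found in the camera images.
- pen0: a pen, white barrel, black cap, 140 mm long, 16 mm diameter, 35 g; three or four are there (None if absent). Origin on the axis at mid length; x along the axis towards the cap. The cap end (38 to 67 mm from the middle) has a pocket clip standing out to 12.4 mm from the axis, which limits rolling. Starts lying on the bench roughly along world x. May lie in a slot either way round.
- pen1: a pen, white barrel, black cap, 140 mm long, 16 mm diameter, 35 g; three or four are there (None if absent). Origin on the axis at mid length; x along the axis towards the cap. The cap end (38 to 67 mm from the middle) has a pocket clip standing out to 12.4 mm from the axis, which limits rolling. Starts lying on the bench roughly along world x. May lie in a slot either way round.
- pen2: a pen, white barrel, black cap, 140 mm long, 16 mm diameter, 35 g; three or four are there (None if absent). Origin on the axis at mid length; x along the axis towards the cap. The cap end (38 to 67 mm from the middle) has a pocket clip standing out to 12.4 mm from the axis, which limits rolling. Starts lying on the bench roughly along world x. May lie in a slot either way round.
- pen3: a pen, white barrel, black cap, 140 mm long, 16 mm diameter, 35 g; three or four are there (None if absent). Origin on the axis at mid length; x along the axis towards the cap. The cap end (38 to 67 mm from the middle) has a pocket clip standing out to 12.4 mm from the axis, which limits rolling. Starts lying on the bench roughly along world x. May lie in a slot either way round.
- sled: feed sled: loose black plate 120 mm (x, across the lane) by 168 mm (y, along the lane) by 14 mm thick, 0.5 kg, origin at the centre of its underside, +y its nose. Carries four slots, each for a pen lying along x between steel spring fingers. Starts in the lane on the press bed with its nose 37 to 53 mm short of the guard
- slot0 (a point): slot 0 of the sled, y = -66 mm: the middle of a seated pen's axis, 32 mm over the sled's underside; axes as the sled's. Two pairs of spring fingers, at x = +-28 mm (8 mm wide, tops 46 mm over the sled's underside, mouth 30 mm wide), leave the pen's middle free for the gripper
- slot1 (a point): slot 1, same, y = -22 mm on the sled. A pen pressed straight down with 10 to 20 N spreads the fingers, snaps past their beads and rests on a saddle; one merely laid on them stays about 14 mm higher
- slot2 (a point): slot 2, same, y = +22 mm on the sled
- slot3 (a point): slot 3, same, y = +66 mm on the sled (nearest the nose)
- press: green bench press, fixed. Origin on the bench under the middle of the guard; +y is the feed direction, x across. Steel bed: top 8 mm over the bench, 150 mm wide, y = -345 to +225 mm. Two fences, 10 mm high, 124 mm apart, from y = -240 to +150 mm. The press body stands beside the guard, x = +98 to +182 mm, y +-55 mm, 155 mm high
- stop (a point): end stop, a 22 mm high steel bar across the lane: centre of its face at the bed, at y = +211 mm on the press; the sled's origin is at y = +127 mm on the press when its nose rests on it
- guard: clear guard with yellow frame over the lane, fixed to the press, same origin and axes: a tunnel 70 mm long (y -35 to +35 mm), inside 162 mm wide, ceiling 65 mm over the bench, top at 72 mm, outside 174 mm wide, too low for a gripper; open at both ends
- stick: loose wooden push stick, 150 g: a flat foot 180 mm long, 40 mm wide, 16 mm thick, with an upright handle block (36 mm long, 20 mm wide, top 62 mm over the underside) near its rear. Origin on the underside below the handle; +x towards the nose. The foot runs from x = -35 mm to the nose at x = +145 mm
- stick_grip (a point): middle of the stick's handle, 42 mm over its underside: grip here from above, the fingers closing along the stick's y
- stick_nose (a point): centre of the flat nose face of the push stick, 8 mm over its underside
- stick_mid (a point): middle of the foot's underside, 55 mm ahead of the stick's origin
- tray: shallow black tray, fixed on the bench, 220 (x) x 90 (y) x 18 mm high, walls and floor 5 mm thick; inside 210 x 80 mm; origin at the centre of its underside: home of the push stick, which may lie in it either way round
- block: bystander: small wooden block, 55 x 30 x 24 mm; origin at its underside
- tape: bystander: roll of paper tape, 90 mm across, 24 mm high; origin at its underside
- jar: bystander: jar, 60 mm across, 75 mm tall; origin at its underside
- driver: bystander: screwdriver lying on the right, 200 mm long or so
- carton: bystander: cardboard carton, 80 x 60 x 50 mm; origin at its underside
- mug: bystander: white mug, 90 mm tall; origin at its underside
- water: bystander: clear water bottle, 190 mm tall; origin at its underside
Things that resemble listed ones, but are neither listed nor needed, are in the scene too. What is shaped like the pen1 but brown is not meant.

How it is judged:
On the way, in this order (a step that is already met when the one before it is completed fails the run):
1. every pen is snapped into a slot of the sled while the sled is still short of the guard, and let go (x of pen0 in the frame of sled between -0.015 and 0.015 m and z of pen0 in the frame of sled between 0.028 and 0.0365 m and (y of pen0 in the frame of sled between -0.071 and -0.061 m or y of pen0 in the frame of sled between -0.027 and -0.017 m or y of pen0 in the frame of sled between 0.017 and 0.027 m or y of pen0 in the frame of sled between 0.061 and 0.071 m) and angle between the x axis of each of pen0, pen1, pen2, pen3 and the x axis of sled, either way round below 0.1 rad and x of pen1 in the frame of sled between -0.015 and 0.015 m and z of pen1 in the frame of sled between 0.028 and 0.0365 m and (y of pen1 in the frame of sled between -0.071 and -0.061 m or y of pen1 in the frame of sled between -0.027 and -0.017 m or y of pen1 in the frame of sled between 0.017 and 0.027 m or y of pen1 in the frame of sled between 0.061 and 0.071 m) and x of pen2 in the frame of sled between -0.015 and 0.015 m and z of pen2 in the frame of sled between 0.028 and 0.0365 m and (y of pen2 in the frame of sled between -0.071 and -0.061 m or y of pen2 in the frame of sled between -0.027 and -0.017 m or y of pen2 in the frame of sled between 0.017 and 0.027 m or y of pen2 in the frame of sled between 0.061 and 0.071 m) and x of pen3 in the frame of sled between -0.015 and 0.015 m and z of pen3 in the frame of sled between 0.028 and 0.0365 m and (y of pen3 in the frame of sled between -0.071 and -0.061 m or y of pen3 in the frame of sled between -0.027 and -0.017 m or y of pen3 in the frame of sled between 0.017 and 0.027 m or y of pen3 in the frame of sled between 0.061 and 0.071 m) and y of sled in the frame of press below -0.09 m and contact force between the fingers and pen0 below 0.05 N and contact force between the fingers and pen1 below 0.05 N and contact force between the fingers and pen2 below 0.05 N and contact force between the fingers and pen3 below 0.05 N), for 0.2 s.
2. the sled is under the guard, pushed by the stick (contact force between stick and sled above 0.2 N and y of sled in the frame of press between -0.08 and 0.08 m), for 0.1 s.
3. the sled, still loaded, rests against the end stop (within 8 mm) (y of sled in the frame of press above 0.119 m and x of pen0 in the frame of sled between -0.015 and 0.015 m and z of pen0 in the frame of sled between 0.028 and 0.0365 m and (y of pen0 in the frame of sled between -0.071 and -0.061 m or y of pen0 in the frame of sled between -0.027 and -0.017 m or y of pen0 in the frame of sled between 0.017 and 0.027 m or y of pen0 in the frame of sled between 0.061 and 0.071 m) and angle between the x axis of each of pen0, pen1, pen2, pen3 and the x axis of sled, either way round below 0.1 rad and x of pen1 in the frame of sled between -0.015 and 0.015 m and z of pen1 in the frame of sled between 0.028 and 0.0365 m and (y of pen1 in the frame of sled between -0.071 and -0.061 m or y of pen1 in the frame of sled between -0.027 and -0.017 m or y of pen1 in the frame of sled between 0.017 and 0.027 m or y of pen1 in the frame of sled between 0.061 and 0.071 m) and x of pen2 in the frame of sled between -0.015 and 0.015 m and z of pen2 in the frame of sled between 0.028 and 0.0365 m and (y of pen2 in the frame of sled between -0.071 and -0.061 m or y of pen2 in the frame of sled between -0.027 and -0.017 m or y of pen2 in the frame of sled between 0.017 and 0.027 m or y of pen2 in the frame of sled between 0.061 and 0.071 m) and x of pen3 in the frame of sled between -0.015 and 0.015 m and z of pen3 in the frame of sled between 0.028 and 0.0365 m and (y of pen3 in the frame of sled between -0.071 and -0.061 m or y of pen3 in the frame of sled between -0.027 and -0.017 m or y of pen3 in the frame of sled between 0.017 and 0.027 m or y of pen3 in the frame of sled between 0.061 and 0.071 m)), for 0.2 s.
At the end, for the whole second after the job is handed in: every pen lies snapped in a slot of the sled (axis within 15 mm lengthwise, 5 mm sideways, 28 to 36.5 mm over the sled's underside, aligned within 0.1 rad), the sled is within 8 mm of the end stop, and the push stick lies flat, handle up, on the tray's floor, all at rest (all of step 3 and x of stick_mid in the frame of tray between -0.03 and 0.03 m and y of stick_mid in the frame of tray between -0.035 and 0.035 m and z of stick in the frame of tray between -0.002 and 0.01 m and angle between stick's own z axis and vertical below 0.08 rad and linear speed of each of stick, sled below 0.03 m/s); the robot touches nothing.
It fails at once if the gripper touches the sled once its nose is under the guard (origin beyond y = -95 mm on the press) (contact force between the fingers and sled above 0.5 N and y of sled in the frame of press above -0.095 m).
It fails at once if the robot knocks the guard (over 8 N) (contact force between any of the arm, the fingers and guard above 8 N).
It fails at once if another thing on the bench is moved more than 50 mm (distance of any of block, tape, jar, driver, carton, mug, water from where it was at the start of the episode above 0.05 m).
Of pen0, pen1, pen2, pen3 only 3 to 4 are there at a start; the rules pass over those that are not, and their reading is None.
At some moment in a run one of stick may be knocked a few centimetres aside while the robot is not near it.
Once in a run the grip may slacken for a moment while it holds something.
It also fails if it takes over 200 s, if anything falls off the work surface, if the arm or the gripper's body presses on something with over 40 N, if the wrist force passes 120 N, or if a joint passes its speed limit or range.

## Working session

There is one attempt and no reset: what is moved stays moved. The work goes in short steps, Python scripts to look and compute and a tool call to move; the robot and the scene stay as the last step left them, time stands still between calls to the robot, and variables do not carry over. Pictures are saved under pics/ and viewed, at most 14 in all, crops included, and the job is handed in when it is done.

Besides the shell and the picture viewer there is one more tool, called after "Call:" by a JSON object that holds its "op" and its "data". step_arm: Moves the arm, as the interface text tells. Its arguments: {"type":"object","properties":{"plan":{"type":"array"},"gripper":{"type":"number"}},"required":["plan"]}

```bash
mkdir -p pics
cat > h.py <<'E'
import numpy as np, cv2
from cell import ctrl, cams
def shot(n,fn=None):
    r=cams.read_camera(n)
    if fn: cv2.imwrite('pics/'+fn,r['frame'][:,:,::-1])
    return r
def ray(r,u,v,z):
    K=r['intrinsics'];T=r['cam_to_world']
    d=np.linalg.inv(K)@[u,v,1]; d=T[:3,:3]@[d[0],-d[1],-d[2]]
    o=T[:3,3]; return o+d*(z-o[2])/d[2]
def proj(r,p):
    T=r['cam_to_world'];c=T[:3,:3].T@(np.array(p)-T[:3,3]);q=r['intrinsics']@[c[0],-c[1],-c[2]];return q[:2]/q[2]
E
python3 - <<'E'
from h import *
a=shot('top','top0.png');b=shot('side','side0.png')
print(ctrl.tip_extent,ctrl.get_obs());print(a['intrinsics'],a['cam_to_world'],b['cam_to_world'])
E
```

```text
0.014 {'time': 0.1, 'joints': array([ 1.09370296e+00,  1.81456179e-01,  1.60788724e+00,  3.12872708e-06,
        1.35381633e+00, -2.06293140e-01]), 'joint_velocities': array([-0.00037816, -0.00170496, -0.0042846 ,  0.00038713,  0.00021024,
        0.00010786]), 'joint_torque': array([ 5.48039770e-04, -4.34826636e+01, -3.42695224e+01,  7.05265207e-02,
        3.40431451e-02, -1.65508908e-05]), 'position': array([0.15357803, 0.55363658, 0.25191621]), 'tool_rot': array([-4.24003118e-01, -3.11231477e+00,  2.31727014e-03]), 'wrist_force': array([-0.21515948,  0.87947163, -0.37548329]), 'torque': array([-3.46469385e-03,  6.27566730e-05, -1.28459666e-02]), 'gripper_force': 0.0, 'finger_gap': 0.08793369937894299}
[[428.99272787   0.         252.90574292]
 [  0.         428.99272787 190.01001497]
 [  0.           0.           1.        ]] [[-1.56838068e-02  9.94884561e-01 -9.97934310e-02  4.20542069e-01]
 [-9.99876725e-01 -1.55312302e-02  2.30568551e-03 -2.19015081e-03]
 [ 7.43976170e-04  9.98172909e-02  9.95005505e-01  1.29017412e+00]
 [ 0.00000000e+00  0.00000000e+00  0.00000000e+00  1.00000000e+00]] [[ 0.66491165  0.53305706 -0.52320422 -0.19006057]
 [-0.74691831  0.4723209  -0.46800214 -0.63961731]
 [-0.00235156  0.70197089  0.71220175  1.05257131]
 [ 0.          0.          0.          1.        ]]
```

View pics/top0.png

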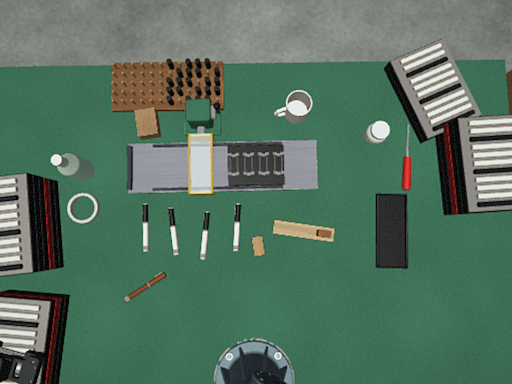

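View pics/side0.png

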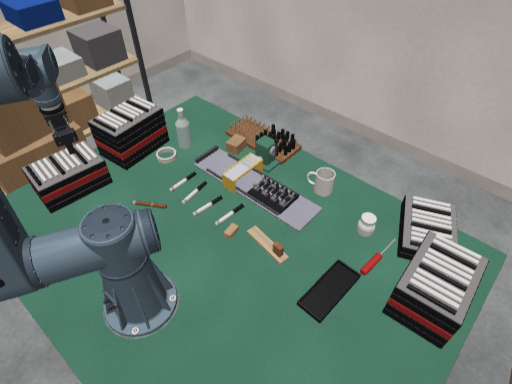

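The pictures show four white pens at top-view px (145,228), (173,232), (205,236) and (237,228), all with caps towards +x. Possible confusions:
- The brown decoy pen at (146,286) and the white bars in the racks are not pens to load.
- The sled is at (256,162) and the guard at (200,164).
- The stick is at (303,231) with its handle at (325,233), as against the small block at (258,246).
- The tray is at (391,231).

```bash
cat > m.py <<'E'
from h import *
def pens(r,z=0.008,lo=(135,195),hi=(255,270)):
    f=r['frame'].astype(int); R,G,B=f[...,0],f[...,1],f[...,2]
    m=((abs(G-R)<22)|((R>130)))&(G-B<40)&~((R-B)>30)
    m=m.astype(np.uint8); w=np.zeros_like(m); w[lo[1]:hi[1],lo[0]:hi[0]]=1; m*=w
    n,l,s,c=cv2.connectedComponentsWithStats(m); out=[]
    for i in range(1,n):
        if s[i,4]<80: continue
        p=np.argwhere(l==i)[:,::-1].astype(float)
        W=np.array([ray(r,u,v,z)[:2] for u,v in p])
        (cx,cy),(a,b),_=cv2.minAreaRect(W.astype(np.float32)*1000)
        d=W-W.mean(0);e,v=np.linalg.eigh(d.T@d);t=d@v[:,1]
        ax=v[:,1]*np.sign(v[0,1])
        out.append((round(s[i,4]),np.round([cx,cy,a,b],1),round(float(np.degrees(np.arctan2(ax[1],ax[0]))),1)))
    return out
E
python3 - <<'E'
from m import *
from scipy.spatial.transform import Rotation as Ro
r=shot('top')
for p in pens(r): print(p)
for n,u,v,z in [('sledL',230,162,.022),('sledNL',229,144,.022),('sledNR',283,143,.022),('sledSR',284,184,.022),('sledSL',229,186,.022),('bedL',128,168,.008),('bedR',317,164,.008),('guardNW',190,134,.072),('guardSW',189,193,.072),('guardSE',213,193,.072),('guardNE',213,134,.072),('handle',325,233,.062),('nose',274,226,.016),('nose2',274,221,.016),('nose3',274,232,.016),('tray',391,231,.018),('trayNW',377,194,.018),('traySE',407,268,.018)]: print(n,ray(r,u,v,z).round(3))
print(Ro.from_rotvec(ctrl.get_obs()['tool_rot']).as_matrix().round(3))
f=r['frame'][120:210,110:340];g=r['frame'][190:280,110:340]
cv2.imwrite('pics/crop.png',cv2.resize(np.vstack([f,g]),None,fx=3.3,fy=3.3,interpolation=2)[:,:,::-1])
E
```

```text
(266, array([443.8, 317.5, 142.5,  17.4]), 1.4)
(272, array([441. ,  45.7,  17.9, 139.9]), -3.4)
(265, array([431.5, 234.4, 141.1,  17.3]), 7.2)
(266, array([417.4, 140.9,  17.8, 142.5]), -5.6)
sledL [0.633 0.062 0.022]
sledNL [0.688 0.064 0.022]
sledNR [ 0.688 -0.098  0.022]
sledSR [ 0.564 -0.098  0.022]
sledSL [0.561 0.066 0.022]
bedL [0.622 0.371 0.008]
bedR [ 0.625 -0.2    0.008]
guardNW [0.708 0.174 0.072]
guardSW [0.537 0.177 0.072]
guardSE [0.536 0.109 0.072]
guardNE [0.707 0.108 0.072]
handle [ 0.417 -0.208  0.062]
nose [ 0.44  -0.066  0.016]
nose2 [ 0.455 -0.066  0.016]
nose3 [ 0.423 -0.066  0.016]
tray [ 0.42  -0.411  0.018]
trayNW [ 0.53  -0.374  0.018]
traySE [ 0.312 -0.453  0.018]
[[-0.964  0.268 -0.001]
 [ 0.268  0.964 -0.001]
 [ 0.    -0.001 -1.   ]]
```

View pics/crop.png

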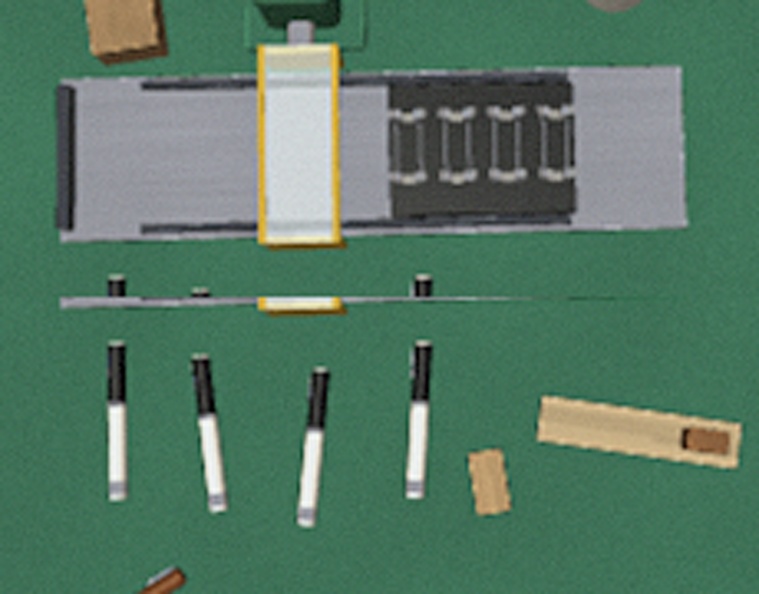

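Pen positions agree with their known sizes (about 141 x 17 mm). I also have the sled origin near (0.625, -0.017), the guard centre at y≈0.142 and the stick pointing +y. Moving over pen A first.

Call:
{"op": "step_arm", "data": {"plan": [{"dx":0.7,"dy":-0.6,"dz":0,"roll":0.6},{"dx":0.7,"dy":-0.6,"dz":0,"roll":0.6},{"dx":0.7,"dy":-0.6,"dz":-0.3,"roll":0.6},{"dx":0.7,"dy":-0.6,"dz":-0.4,"roll":0.6},{"dx":0.7,"dy":-0.6,"dz":-0.4,"roll":0.6},{"dx":0.7,"dy":-0.6,"dz":-0.4,"roll":0.4},{"dx":0.63,"dy":-0.33,"dz":-0.7},{},{}], "gripper": 50}}

```text
invalid input at $.plan[6]: expected keys dx, dy, dz, roll
```

Run:
```python
from h import *
r=shot('wrist','w1.png'); T=r['cam_to_world'];print(T.round(3)); print(ctrl.get_obs()['position'])
for p in [(.444,.3175,.008),(.514,.319,.008),(.374,.316,.008)]: print(proj(r,p))
```

```text
[[ 0.267 -0.917 -0.296  0.077]
 [ 0.964  0.254  0.083  0.575]
 [-0.001 -0.308  0.951  0.385]
 [ 0.     0.     0.     1.   ]]
[0.15365071 0.55376308 0.25212913]
[170.83128734 365.28635111]
[186.25655477 395.45240541]
[154.04803111 332.4645786 ]
```

View pics/w1.png

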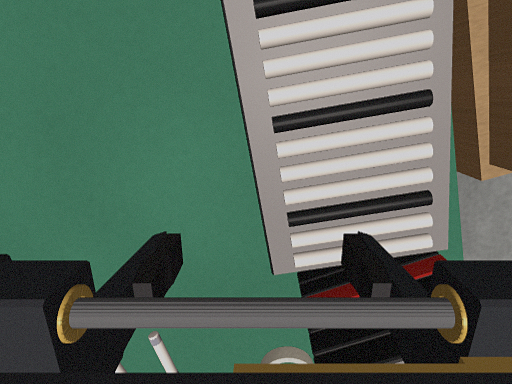

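That move was refused because every row needs all four keys, so this view still shows the start place: a decoy rack, with a pen end at (155,340). Sending it again.

Call:
{"op": "step_arm", "data": {"plan": [{"dx":0.7,"dy":-0.6,"dz":0,"roll":0.6},{"dx":0.7,"dy":-0.6,"dz":0,"roll":0.6},{"dx":0.7,"dy":-0.6,"dz":-0.3,"roll":0.6},{"dx":0.7,"dy":-0.6,"dz":-0.4,"roll":0.6},{"dx":0.7,"dy":-0.6,"dz":-0.4,"roll":0.6},{"dx":0.7,"dy":-0.6,"dz":-0.4,"roll":0.4},{"dx":0.63,"dy":-0.33,"dz":-0.7,"roll":0},{"dx":0,"dy":0,"dz":0,"roll":0},{"dx":0,"dy":0,"dz":0,"roll":0}], "gripper": 50}}

```text
time: 1.32
position: [0.4434, 0.3184, 0.1208]
tool_rot: [0.04, -3.141, -0.0]
wrist_force: [-0.0, -0.7, -0.1]
finger_gap: 0.0498
gripper_force: 0.0
```

Run:
```python
from h import *
r=shot('wrist','w2.png'); T=r['cam_to_world'];print(T.round(3)); print(ctrl.get_obs()['position'])
for p in [(.444,.3175,.008),(.514,.319,.008),(.374,.316,.008)]: print(proj(r,p))
```

```text
[[-0.026 -0.951 -0.307  0.364]
 [ 1.    -0.024 -0.008  0.316]
 [-0.    -0.307  0.952  0.254]
 [ 0.     0.     0.     1.   ]]
[0.44342734 0.31899045 0.12160891]
[260.95054177 192.43063309]
[260.69523956 262.99545666]
[261.25217677 109.05955693]
```

View pics/w2.png

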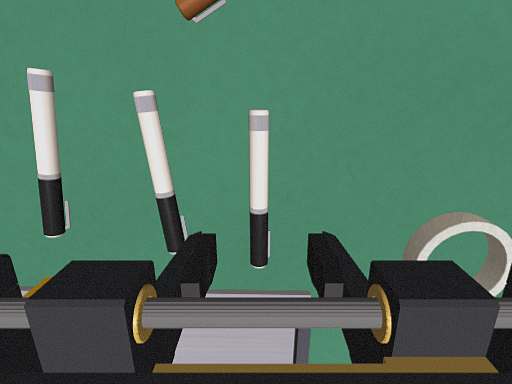

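The wrist view shows pen A at (259,190), where it was predicted (261,192), centred between the fingers. Descending.

Call:
{"op": "step_arm", "data": {"plan": [{"dx":0,"dy":-0.03,"dz":-0.7,"roll":0},{"dx":0,"dy":0,"dz":-0.7,"roll":0},{"dx":0,"dy":0,"dz":-0.35,"roll":0},{"dx":0,"dy":0,"dz":0,"roll":0},{"dx":0,"dy":0,"dz":0,"roll":0}]}}

```text
time: 2.0
position: [0.4437, 0.3177, 0.0171]
tool_rot: [-0.043, 3.139, 0.001]
wrist_force: [0.3, -0.2, 0.5]
finger_gap: 0.0503
gripper_force: 0.0
```

Call:
{"op": "step_arm", "data": {"plan": [{"dx":0,"dy":0,"dz":0,"roll":0},{"dx":0,"dy":0,"dz":0,"roll":0},{"dx":0,"dy":0,"dz":0,"roll":0},{"dx":0,"dy":0,"dz":0.6,"roll":0},{"dx":0,"dy":0,"dz":0.8,"roll":0},{"dx":0,"dy":0,"dz":0.6,"roll":0},{"dx":0,"dy":0,"dz":0,"roll":0}], "gripper": 0}}

```text
time: 2.88
position: [0.4458, 0.3174, 0.139]
tool_rot: [-0.041, 3.135, 0.004]
wrist_force: [-0.4, -1.0, 0.0]
finger_gap: 0.0004
gripper_force: 0.0
```

The gripper closed on nothing, so I'll take a look.

Run:
```python
from m import *
r=shot('wrist','w3.png'); t=shot('top')
for p in pens(t): print(p)
```

```text
(786, array([443.9, 308.9, 142.5,  77.3]), -2.2)
(275, array([441. ,  45.7,  18. , 140. ]), -3.4)
(266, array([432. , 234.4, 142. ,  17.2]), 7.2)
(265, array([417.4, 140.9,  17.6, 142.5]), -5.7)
```

View pics/w3.png

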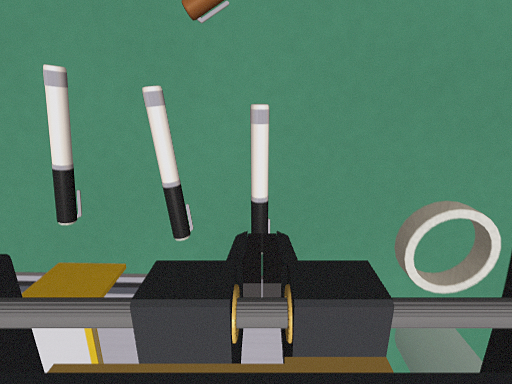

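Pen A has not moved: the fingers close slowly and had not reached it when I lifted. I'll repeat with a longer wait.

Call:
{"op": "step_arm", "data": {"plan": [{"dx":0,"dy":0,"dz":0,"roll":0},{"dx":0,"dy":0,"dz":0,"roll":0},{"dx":0,"dy":0,"dz":0,"roll":0},{"dx":0,"dy":0,"dz":-0.5,"roll":0},{"dx":0,"dy":0,"dz":-0.7,"roll":0},{"dx":0,"dy":0,"dz":-0.55,"roll":0},{"dx":0,"dy":0,"dz":-0.26,"roll":0},{"dx":0,"dy":0,"dz":0,"roll":0},{"dx":0,"dy":0,"dz":0,"roll":0}], "gripper": 40}}

```text
time: 4.1
position: [0.4442, 0.3167, 0.0156]
tool_rot: [-0.041, 3.14, 0.001]
wrist_force: [-0.1, 0.0, 0.2]
finger_gap: 0.0401
gripper_force: 0.0
```

Call:
{"op": "step_arm", "data": {"plan": [{"dx":0,"dy":0,"dz":0,"roll":0},{"dx":0,"dy":0,"dz":0,"roll":0},{"dx":0,"dy":0,"dz":0,"roll":0},{"dx":0,"dy":0,"dz":0,"roll":0},{"dx":0,"dy":0,"dz":0,"roll":0},{"dx":0,"dy":0,"dz":0,"roll":0}], "gripper": 0}}

```text
time: 4.85
position: [0.4436, 0.3165, 0.0152]
tool_rot: [-0.041, 3.141, 0.0]
wrist_force: [-1.0, -0.7, 1.2]
finger_gap: 0.015
gripper_force: 30.0
```

Call:
{"op": "step_arm", "data": {"plan": [{"dx":0,"dy":0,"dz":0.4,"roll":0},{"dx":0,"dy":0,"dz":0.8,"roll":0},{"dx":0,"dy":0,"dz":0.8,"roll":-0.3},{"dx":0.2,"dy":-0.8,"dz":0.8,"roll":0},{"dx":0.4,"dy":-0.9,"dz":0.3,"roll":0},{"dx":0.4,"dy":-0.9,"dz":0,"roll":0},{"dx":0.4,"dy":-0.9,"dz":0,"roll":0},{"dx":0.5,"dy":-0.9,"dz":0,"roll":0},{"dx":0,"dy":0,"dz":0,"roll":0},{"dx":0,"dy":0,"dz":0,"roll":0}]}}

```text
time: 6.1
position: [0.5559, 0.0572, 0.1961]
tool_rot: [-0.002, -3.14, -0.001]
wrist_force: [-0.8, -0.2, -0.5]
finger_gap: 0.015
gripper_force: 30.0
```

Run:
```python
from h import *
r=shot('wrist','w4.png'); t=shot('top'); print(ctrl.get_obs()['position'],ctrl.get_obs()['finger_gap'])
for X in (409,457,507,556):
    print([ray(t,110+X/3.3,120+Y/3.3,.054)[:2].round(4) for Y in (115,180)])
for y in (-.083,-.039,.005,.049): print(y,[proj(r,(x,y,.054)).round(0) for x in (.597,.653)])
```

```text
[0.55567806 0.0582657  0.19631223] 0.014979541995195819
[array([0.6486, 0.0487]), array([0.5906, 0.0494])]
[array([0.6479, 0.0062]), array([0.5899, 0.0071])]
[array([ 0.6472, -0.038 ]), array([ 0.5892, -0.0369])]
[array([ 0.6465, -0.0814]), array([ 0.5885, -0.0801])]
-0.083 [array([123., 222.]), array([130., 270.])]
-0.039 [array([166., 222.]), array([172., 270.])]
0.005 [array([210., 222.]), array([213., 270.])]
0.049 [array([254., 222.]), array([254., 270.])]
```

View pics/w4.png

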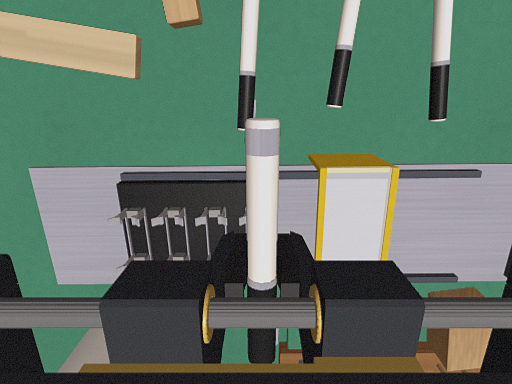

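The wrist view shows the held pen at (262,190) and the sled's slot fingers in pairs near (135,215), (175,215) and (215,215). I'll zoom in on these.

Run:
```python
from h import *
f=cv2.imread('pics/w4.png')[160:280,105:260]
cv2.imwrite('pics/w4c.png',cv2.resize(f,None,fx=5,fy=5,interpolation=cv2.INTER_CUBIC))
```

```text
(no output)
```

View pics/w4c.png

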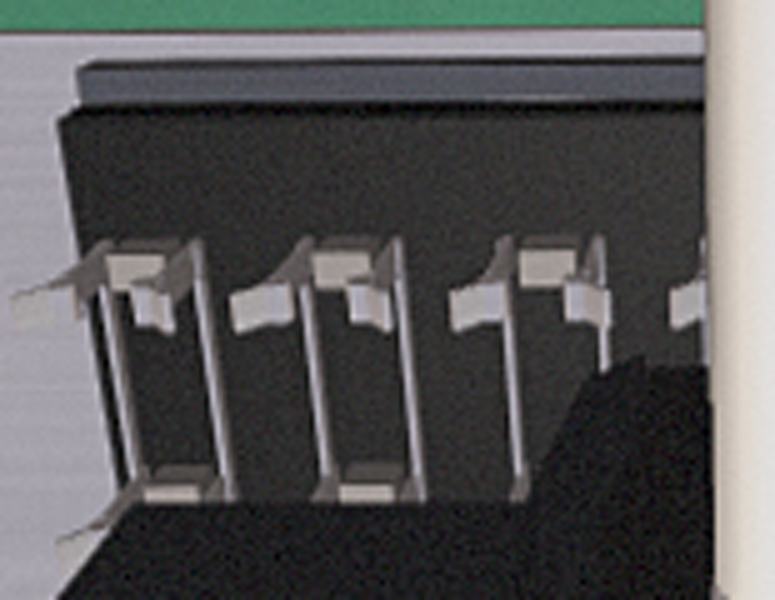

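Mouth centres read at px 124, 167 and 211 against predicted 123, 166 and 210. That puts the slots at y≈-0.082, -0.038, 0.006 and 0.050, with x≈0.625. Going above slot 3.

Call:
{"op": "step_arm", "data": {"plan": [{"dx":0.5,"dy":-0.14,"dz":0,"roll":0},{"dx":0.5,"dy":0,"dz":0,"roll":0},{"dx":0.16,"dy":0,"dz":-0.2,"roll":0},{"dx":0,"dy":0,"dz":-0.6,"roll":0},{"dx":0,"dy":0,"dz":-0.6,"roll":0},{"dx":0,"dy":0,"dz":-0.5,"roll":0},{"dx":0,"dy":0,"dz":0,"roll":0},{"dx":0,"dy":0,"dz":0,"roll":0}]}}

```text
time: 7.2
position: [0.6261, 0.0492, 0.0834]
tool_rot: [-0.001, 3.141, -0.0]
wrist_force: [0.1, -0.3, -0.4]
finger_gap: 0.015
gripper_force: 30.0
```

Run:
```python
from h import *
r=shot('wrist'); o=ctrl.get_obs();print(o['position'],o['wrist_force'])
f=r['frame'][100:384,60:460][:,:,::-1]
cv2.imwrite('pics/w5.png',cv2.resize(f,None,fx=2,fy=2,interpolation=2))
for y in (-.082,-.038,.006,.05): print(proj(r,(.597,y,.054)))
```

```text
[0.62675747 0.04894336 0.08413387] [-0.32229042  0.12030153 -0.90774204]
[ 33.31111147 187.89011198]
[110.11868309 187.95208697]
[186.9274248  188.01406291]
[263.73733662 188.07603979]
```

View pics/w5.png

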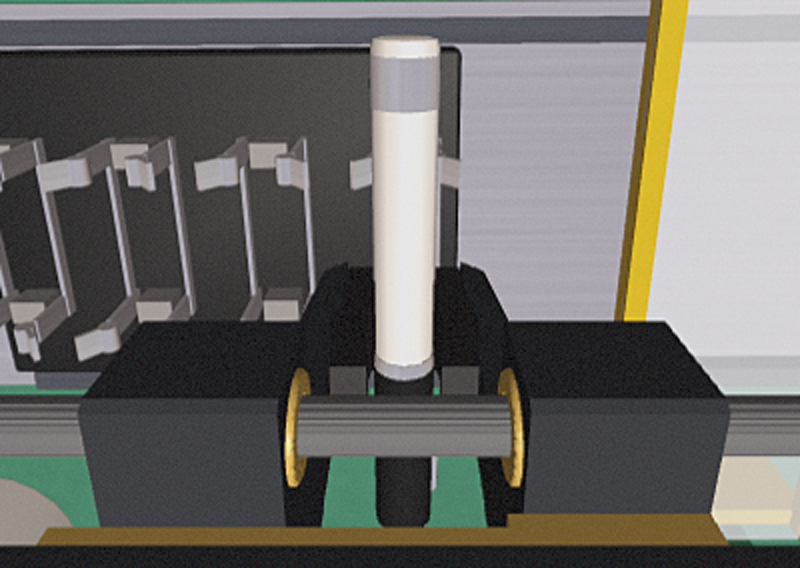

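The mouth spans px 352–460 in the crop (centre 406) and the pen is at 405, so they line up. Pressing in.

Call:
{"op": "step_arm", "data": {"plan": [{"dx":0,"dy":0,"dz":-0.2,"roll":0},{"dx":0,"dy":0,"dz":-0.15,"roll":0},{"dx":0,"dy":0,"dz":-0.1,"roll":0},{"dx":0,"dy":0,"dz":-0.1,"roll":0},{"dx":0,"dy":0,"dz":-0.06,"roll":0},{"dx":0,"dy":0,"dz":0,"roll":0},{"dx":0,"dy":0,"dz":0,"roll":0}]}}

```text
time: 8.12
position: [0.6264, 0.0491, 0.047]
tool_rot: [0.0, 3.141, 0.001]
wrist_force: [-3.4, 3.8, 9.9]
finger_gap: 0.0147
gripper_force: 30.0
```

Call:
{"op": "step_arm", "data": {"plan": [{"dx":0,"dy":0,"dz":-0.04,"roll":0},{"dx":0,"dy":0,"dz":0,"roll":0}]}}

```text
time: 8.38
position: [0.6265, 0.0491, 0.0467]
tool_rot: [-0.0, 3.141, 0.001]
wrist_force: [-10.1, 4.2, 24.5]
finger_gap: 0.015
gripper_force: 30.0
```

Call:
{"op": "step_arm", "data": {"plan": [{"dx":0,"dy":0,"dz":0,"roll":0},{"dx":0,"dy":0,"dz":0,"roll":0},{"dx":0,"dy":0,"dz":0,"roll":0},{"dx":0,"dy":0,"dz":0.4,"roll":0},{"dx":0,"dy":0,"dz":0.5,"roll":0},{"dx":0,"dy":0,"dz":0.5,"roll":0},{"dx":0,"dy":0,"dz":0,"roll":0},{"dx":0,"dy":0,"dz":0,"roll":0}], "gripper": 30}}

```text
time: 9.38
position: [0.6254, 0.0485, 0.1264]
tool_rot: [-0.001, -3.14, -0.0]
wrist_force: [0.1, -0.1, 0.6]
finger_gap: 0.0299
gripper_force: 0.0
```

Run:
```python
from h import *
r=shot('wrist'); o=ctrl.get_obs();print(o['position'],o['wrist_force'])
f=r['frame'][60:344,60:460][:,:,::-1]
cv2.imwrite('pics/w6.png',cv2.resize(f,None,fx=2,fy=2,interpolation=2))
for z in (.04,.054): print(z,[proj(r,(x,.05,z)).round(1) for x in (.555,.597)], [proj(r,(.6,.05+d,z)).round(1) for d in (-.008,.008)])
```

```text
[0.62503969 0.04855234 0.12584812] [-0.55388119  0.34371152 -0.97453755]
0.04 [array([264.2, 109.3]), array([264. , 166.9])] [array([253.5, 170.7]), array([274.6, 170.7])]
0.054 [array([264.3, 110.2]), array([264.2, 171.3])] [array([253. , 175.4]), array([275.4, 175.4])]
```

View pics/w6.png

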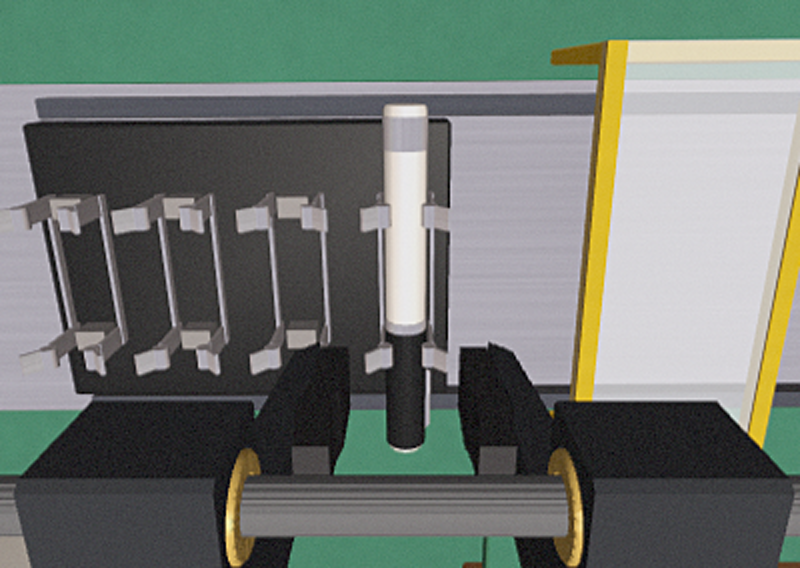

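Pen A is seated: the flares close over it, the push force was 24 N and the height is right. Next is pen B.

Call:
{"op": "step_arm", "data": {"plan": [{"dx":-0.6,"dy":0.6,"dz":0,"roll":0.5},{"dx":-0.7,"dy":0.7,"dz":0,"roll":0.5},{"dx":-0.7,"dy":0.7,"dz":0,"roll":0.44},{"dx":-0.7,"dy":0.7,"dz":0,"roll":0},{"dx":-0.5,"dy":0.38,"dz":0,"roll":0},{"dx":0,"dy":0,"dz":0,"roll":0},{"dx":0,"dy":0,"dz":0,"roll":0},{"dx":0,"dy":0,"dz":0,"roll":0}], "gripper": 42}}

```text
time: 10.42
position: [0.4349, 0.2326, 0.1273]
tool_rot: [0.195, -3.135, 0.0]
wrist_force: [-0.1, -0.6, 0.1]
finger_gap: 0.0416
gripper_force: 0.0
```

Call:
{"op": "step_arm", "data": {"plan": [{"dx":-0.05,"dy":0.03,"dz":-0.5,"roll":0},{"dx":0,"dy":0,"dz":-0.7,"roll":0},{"dx":0,"dy":0,"dz":-0.5,"roll":0},{"dx":0,"dy":0,"dz":-0.15,"roll":0},{"dx":0,"dy":0,"dz":0,"roll":0},{"dx":0,"dy":0,"dz":0,"roll":0}]}}

```text
time: 11.18
position: [0.4323, 0.2352, 0.0177]
tool_rot: [-0.196, 3.133, 0.001]
wrist_force: [-0.2, 0.1, -1.0]
finger_gap: 0.0422
gripper_force: 0.0
```

Call:
{"op": "step_arm", "data": {"plan": [{"dx":0,"dy":0,"dz":0,"roll":0},{"dx":0,"dy":0,"dz":0,"roll":0},{"dx":0,"dy":0,"dz":0,"roll":0},{"dx":0,"dy":0,"dz":0,"roll":0},{"dx":0,"dy":0,"dz":0,"roll":0},{"dx":0,"dy":0,"dz":0,"roll":0}], "gripper": 0}}

```text
time: 11.92
position: [0.4313, 0.2352, 0.017]
tool_rot: [-0.197, 3.135, 0.0]
wrist_force: [-1.3, 1.0, 5.3]
finger_gap: 0.015
gripper_force: 30.0
```

Call:
{"op": "step_arm", "data": {"plan": [{"dx":0,"dy":0,"dz":0.5,"roll":0},{"dx":0,"dy":0,"dz":0.8,"roll":-0.44},{"dx":0.3,"dy":-0.3,"dz":0.6,"roll":-0.5},{"dx":0.7,"dy":-0.8,"dz":0,"roll":-0.5},{"dx":0.7,"dy":-0.8,"dz":0,"roll":0},{"dx":0.7,"dy":-0.8,"dz":0,"roll":0},{"dx":0.7,"dy":-0.8,"dz":0,"roll":0},{"dx":0.13,"dy":-0.33,"dz":0,"roll":0},{"dx":0,"dy":0,"dz":0,"roll":0},{"dx":0,"dy":0,"dz":0,"roll":0}]}}

```text
time: 13.18
position: [0.6202, 0.0107, 0.1301]
tool_rot: [0.001, -3.14, -0.001]
wrist_force: [-0.2, 0.3, -1.5]
finger_gap: 0.0151
gripper_force: 30.0
```

Run:
```python
from h import *
r=shot('wrist'); o=ctrl.get_obs();print(o['position'],o['wrist_force'],o['finger_gap'],o['tool_rot'])
# held pen columns: bright runs
f=r['frame'].astype(int)
for v in (130,160,200):
    b=np.where((f[v,200:330].min(1)>190))[0]+200; print(v,b.min() if len(b) else None,b.max() if len(b) else None,len(b))
print([proj(r,(.6,y,.12)).round(1) for y in (.0055,)])
cv2.imwrite('pics/w7.png',f.astype(np.uint8)[:,:,::-1])
```

```text
[0.62029631 0.0109553  0.13030102] [-0.20463963  0.61798925  0.12612763] 0.014838681478586599 [ 2.06583769e-03 -3.14029084e+00 -9.57668953e-04]
130 None None 0
160 252 322 41
200 251 319 40
[array([252.3, 215.6])]
```

Call:
{"op": "step_arm", "data": {"plan": [{"dx":0.08,"dy":-0.09,"dz":0,"roll":0},{"dx":0,"dy":0,"dz":-0.4,"roll":0},{"dx":0,"dy":0,"dz":-0.35,"roll":0},{"dx":0,"dy":0,"dz":0,"roll":0},{"dx":0,"dy":0,"dz":0,"roll":0}]}}

```text
time: 13.85
position: [0.6265, 0.0039, 0.0859]
tool_rot: [-0.0, 3.141, -0.0]
wrist_force: [-0.1, -0.2, -0.3]
finger_gap: 0.015
gripper_force: 30.0
```

Run:
```python
from h import *
r=shot('wrist'); o=ctrl.get_obs();print(o['position'],o['wrist_force'])
f=r['frame'][100:384,60:460][:,:,::-1]
cv2.imwrite('pics/w8.png',cv2.resize(f,None,fx=2,fy=2,interpolation=2))
```

```text
[0.62685762 0.00383207 0.08636572] [-0.57371763 -0.00191209 -0.13075977]
```

View pics/w8.png

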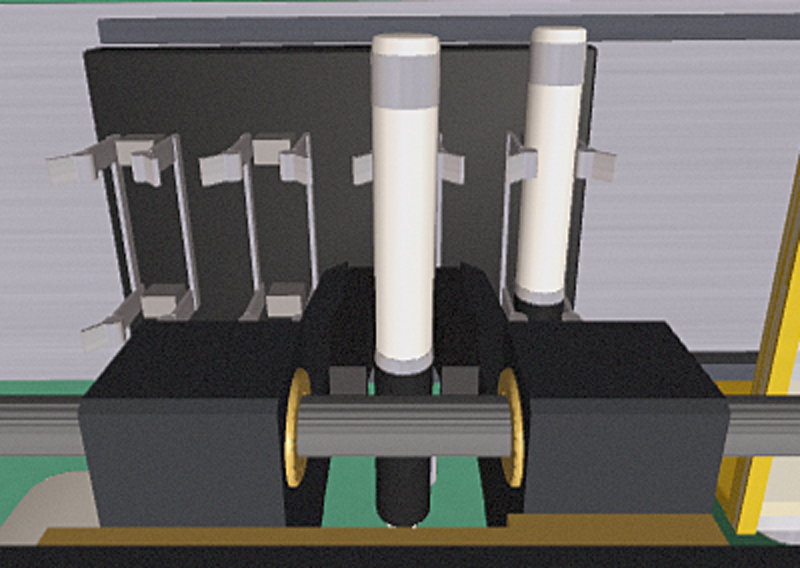

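Pen B at 405 against a mouth of 353–464 (centre 408), about 1 mm off, so +1 mm in y. Pressing.

Call:
{"op": "step_arm", "data": {"plan": [{"dx":0,"dy":0.015,"dz":-0.2,"roll":0},{"dx":0,"dy":0,"dz":-0.15,"roll":0},{"dx":0,"dy":0,"dz":-0.1,"roll":0},{"dx":0,"dy":0,"dz":-0.1,"roll":0},{"dx":0,"dy":0,"dz":-0.08,"roll":0},{"dx":0,"dy":0,"dz":0,"roll":0},{"dx":0,"dy":0,"dz":0,"roll":0}]}}

```text
time: 14.78
position: [0.6267, 0.005, 0.0488]
tool_rot: [0.0, 3.141, 0.001]
wrist_force: [-3.1, 2.4, 10.3]
finger_gap: 0.0149
gripper_force: 30.0
```

Call:
{"op": "step_arm", "data": {"plan": [{"dx":0,"dy":0,"dz":-0.04,"roll":0},{"dx":0,"dy":0,"dz":0,"roll":0}]}}

```text
time: 15.02
position: [0.6268, 0.0051, 0.0485]
tool_rot: [-0.0, 3.141, 0.0]
wrist_force: [-9.6, 3.4, 25.4]
finger_gap: 0.0149
gripper_force: 30.0
```

Call:
{"op": "step_arm", "data": {"plan": [{"dx":0,"dy":0,"dz":0,"roll":0},{"dx":0,"dy":0,"dz":0,"roll":0},{"dx":0,"dy":0,"dz":0,"roll":0},{"dx":0,"dy":0,"dz":0.4,"roll":0},{"dx":0,"dy":0,"dz":0.5,"roll":0},{"dx":0,"dy":0,"dz":0.5,"roll":0},{"dx":0,"dy":0,"dz":0,"roll":0},{"dx":0,"dy":0,"dz":0,"roll":0}], "gripper": 28}}

```text
time: 16.02
position: [0.6256, 0.0048, 0.1282]
tool_rot: [-0.001, -3.14, -0.0]
wrist_force: [-0.5, 0.2, -0.6]
finger_gap: 0.0281
gripper_force: 0.0
```

Same height and force as pen A, so pen B is home. Next is pen C.

Call:
{"op": "step_arm", "data": {"plan": [{"dx":-0.6,"dy":0.4,"dz":0,"roll":-0.5},{"dx":-0.7,"dy":0.5,"dz":0,"roll":-0.5},{"dx":-0.7,"dy":0.5,"dz":0,"roll":-0.13},{"dx":-0.7,"dy":0.5,"dz":0,"roll":0},{"dx":-0.7,"dy":0.37,"dz":0,"roll":0},{"dx":-0.07,"dy":0,"dz":0,"roll":0},{"dx":0,"dy":0,"dz":0,"roll":0},{"dx":0,"dy":0,"dz":0,"roll":0}], "gripper": 42}}

```text
time: 17.02
position: [0.4192, 0.1403, 0.1293]
tool_rot: [0.157, 3.137, -0.0]
wrist_force: [0.7, 0.1, -0.8]
finger_gap: 0.0419
gripper_force: 0.0
```

```bash
cat > wc.py <<'E'
from h import *
import sys
# find pen near pixel of expected centre in wrist view, plane z=.008 ; args x y
x,y=map(float,sys.argv[1:3]); r=shot('wrist'); f=r['frame'].astype(int)
m=((f.min(2)>120)|(f.max(2)<60)).astype(np.uint8)
u,v=proj(r,(x,y,.008)).astype(int)
for xx in (x-.05,x-.03,x-.01,x+.01):
    U,V=proj(r,(xx,y,.008)).astype(int); row=f[V].min(1)>110
    c=np.where(row[max(U-25,0):U+25])[0]+U-25
    if len(c): print(xx,ray(r,(c.min()+c.max())/2,V,.008).round(4),len(c))
print(ctrl.get_obs()['position'])
E
python3 wc.py .4174 .1409
```

```text
0.3674 [0.3675 0.1438 0.008 ] 19
0.38739999999999997 [0.387  0.1418 0.008 ] 19
0.4074 [0.4065 0.1394 0.008 ] 18
0.4274 [0.427  0.1377 0.008 ] 17
[0.41924199 0.1402839  0.12938485]
```

Call:
{"op": "step_arm", "data": {"plan": [{"dx":-0.02,"dy":-0.02,"dz":-0.5,"roll":0},{"dx":0,"dy":0,"dz":-0.7,"roll":0},{"dx":0,"dy":0,"dz":-0.5,"roll":0},{"dx":0,"dy":0,"dz":-0.19,"roll":0},{"dx":0,"dy":0,"dz":0,"roll":0},{"dx":0,"dy":0,"dz":0,"roll":0}]}}

```text
time: 17.82
position: [0.418, 0.1395, 0.0166]
tool_rot: [0.156, 3.136, 0.0]
wrist_force: [0.9, -0.3, -0.0]
finger_gap: 0.0418
gripper_force: 0.0
```

Call:
{"op": "step_arm", "data": {"plan": [{"dx":0,"dy":0,"dz":0,"roll":0},{"dx":0,"dy":0,"dz":0,"roll":0},{"dx":0,"dy":0,"dz":0,"roll":0},{"dx":0,"dy":0,"dz":0,"roll":0},{"dx":0,"dy":0,"dz":0,"roll":0},{"dx":0,"dy":0,"dz":0,"roll":0}], "gripper": 0}}

```text
time: 18.58
position: [0.4171, 0.1397, 0.0162]
tool_rot: [0.155, 3.137, 0.0]
wrist_force: [-0.2, 0.4, 4.0]
finger_gap: 0.0152
gripper_force: 30.0
```

Call:
{"op": "step_arm", "data": {"plan": [{"dx":0,"dy":0,"dz":0.5,"roll":0},{"dx":0,"dy":0,"dz":0.8,"roll":0.3},{"dx":0.3,"dy":-0.2,"dz":0.6,"roll":0.5},{"dx":0.7,"dy":-0.6,"dz":0,"roll":0.33},{"dx":0.7,"dy":-0.6,"dz":0,"roll":0},{"dx":0.7,"dy":-0.6,"dz":0,"roll":0},{"dx":0.7,"dy":-0.6,"dz":0,"roll":0},{"dx":0.36,"dy":-0.36,"dz":0,"roll":0},{"dx":0,"dy":0,"dz":0,"roll":0},{"dx":0,"dy":0,"dz":0,"roll":0}]}}

```text
time: 19.82
position: [0.6234, -0.0373, 0.1292]
tool_rot: [-0.0, -3.14, -0.001]
wrist_force: [0.1, 0.3, -0.0]
finger_gap: 0.0147
gripper_force: 30.0
```

Call:
{"op": "step_arm", "data": {"plan": [{"dx":0.02,"dy":-0.02,"dz":-0.3,"roll":0},{"dx":0,"dy":0,"dz":-0.4,"roll":0},{"dx":0,"dy":0,"dz":0,"roll":0},{"dx":0,"dy":0,"dz":0,"roll":0},{"dx":0,"dy":0,"dz":0,"roll":0}]}}

```text
time: 20.45
position: [0.6263, -0.039, 0.089]
tool_rot: [-0.0, 3.14, -0.001]
wrist_force: [-0.1, -0.5, -0.4]
finger_gap: 0.0144
gripper_force: 30.0
```

```bash
cat > al.py <<'E'
from h import *
r=shot('wrist'); o=ctrl.get_obs();print(o['position'],o['tool_rot'],o['finger_gap'])
f=r['frame'].astype(int)
f8=r['frame'][100:384,60:460][:,:,::-1]
cv2.imwrite('pics/al%d.png'%(o['time']*100),cv2.resize(f8,None,fx=2,fy=2,interpolation=2))
for v in (120,182,185,188): # row through flares; bright-run list
    b=(f[v].min(1)>95).astype(int); d=np.diff(np.r_[0,b,0]); s=np.where(d==1)[0];e=np.where(d==-1)[0]
    print(v,[(int(a),int(c)) for a,c in zip(s,e) if c-a>3])
E
python3 al.py
```

```text
[ 0.6263356  -0.03914934  0.08906076] [ 1.02818975e-04  3.13988630e+00 -7.13770444e-04] 0.015260983094851856
120 [(31, 177), (246, 279), (323, 350), (361, 395), (398, 512)]
182 [(45, 185), (199, 215), (235, 290), (310, 344), (345, 365), (385, 416), (417, 512)]
185 [(46, 185), (200, 215), (235, 290), (310, 365), (385, 416), (417, 512)]
188 [(47, 181), (200, 215), (235, 290), (310, 344), (347, 365), (385, 512)]
```

Pen at 262.5, mouth at 262.5: aligned. Pressing.

Call:
{"op": "step_arm", "data": {"plan": [{"dx":0,"dy":0,"dz":-0.25,"roll":0},{"dx":0,"dy":0,"dz":-0.15,"roll":0},{"dx":0,"dy":0,"dz":-0.1,"roll":0},{"dx":0,"dy":0,"dz":-0.1,"roll":0},{"dx":0,"dy":0,"dz":-0.08,"roll":0},{"dx":0,"dy":0,"dz":0,"roll":0},{"dx":0,"dy":0,"dz":-0.03,"roll":0},{"dx":0,"dy":0,"dz":0,"roll":0}]}}

```text
time: 21.5
position: [0.6261, -0.0389, 0.0478]
tool_rot: [-0.0, 3.142, 0.0]
wrist_force: [-8.5, 2.3, 21.9]
finger_gap: 0.015
gripper_force: 30.0
```

Call:
{"op": "step_arm", "data": {"plan": [{"dx":0,"dy":0,"dz":0,"roll":0},{"dx":0,"dy":0,"dz":0,"roll":0},{"dx":0,"dy":0,"dz":0,"roll":0},{"dx":0,"dy":0,"dz":0.4,"roll":0},{"dx":0,"dy":0,"dz":0.5,"roll":0},{"dx":0,"dy":0,"dz":0.5,"roll":0},{"dx":0,"dy":0,"dz":0,"roll":0},{"dx":0,"dy":0,"dz":0,"roll":0}], "gripper": 28}}

```text
time: 22.5
position: [0.625, -0.039, 0.1282]
tool_rot: [-0.001, -3.14, -0.001]
wrist_force: [-0.1, 0.2, 0.1]
finger_gap: 0.028
gripper_force: 0.0
```

Call:
{"op": "step_arm", "data": {"plan": [{"dx":-0.6,"dy":0.3,"dz":0,"roll":-0.3},{"dx":-0.7,"dy":0.3,"dz":0,"roll":-0.38},{"dx":-0.7,"dy":0.3,"dz":0,"roll":0},{"dx":-0.7,"dy":0.3,"dz":0,"roll":0},{"dx":-0.38,"dy":0.21,"dz":0,"roll":0},{"dx":0,"dy":0,"dz":0,"roll":0},{"dx":0,"dy":0,"dz":0,"roll":0},{"dx":0,"dy":0,"dz":0,"roll":0}], "gripper": 42}}

```text
time: 23.5
position: [0.4418, 0.045, 0.1293]
tool_rot: [0.095, 3.14, -0.0]
wrist_force: [-0.1, 0.1, 0.0]
finger_gap: 0.042
gripper_force: 0.0
```

```bash
python3 wc.py .441 .0457
```

```text
0.391 [0.3908 0.0467 0.008 ] 18
0.41100000000000003 [0.4104 0.0455 0.008 ] 18
0.431 [0.43   0.0443 0.008 ] 18
0.451 [0.4505 0.0426 0.008 ] 17
[0.44170188 0.04499768 0.12929594]
```

Call:
{"op": "step_arm", "data": {"plan": [{"dx":0,"dy":-0.02,"dz":-0.5,"roll":0},{"dx":0,"dy":0,"dz":-0.7,"roll":0},{"dx":0,"dy":0,"dz":-0.5,"roll":0},{"dx":0,"dy":0,"dz":-0.19,"roll":0},{"dx":0,"dy":0,"dz":0,"roll":0},{"dx":0,"dy":0,"dz":0,"roll":0}]}}

```text
time: 24.3
position: [0.4418, 0.0441, 0.0166]
tool_rot: [0.094, 3.139, -0.0]
wrist_force: [0.4, -0.1, -0.5]
finger_gap: 0.0422
gripper_force: 0.0
```

Call:
{"op": "step_arm", "data": {"plan": [{"dx":0,"dy":0,"dz":0,"roll":0},{"dx":0,"dy":0,"dz":0,"roll":0},{"dx":0,"dy":0,"dz":0,"roll":0},{"dx":0,"dy":0,"dz":0,"roll":0},{"dx":0,"dy":0,"dz":0,"roll":0},{"dx":0,"dy":0,"dz":0,"roll":0}], "gripper": 0}}

```text
time: 25.05
position: [0.4411, 0.0443, 0.0162]
tool_rot: [0.094, 3.14, -0.0]
wrist_force: [0.4, 0.7, 4.7]
finger_gap: 0.0153
gripper_force: 30.0
```

Call:
{"op": "step_arm", "data": {"plan": [{"dx":0,"dy":0,"dz":0.5,"roll":0},{"dx":0,"dy":0,"dz":0.8,"roll":0.3},{"dx":0.3,"dy":-0.2,"dz":0.6,"roll":0.38},{"dx":0.6,"dy":-0.5,"dz":0,"roll":0},{"dx":0.6,"dy":-0.5,"dz":0,"roll":0},{"dx":0.6,"dy":-0.5,"dz":0,"roll":0},{"dx":0.6,"dy":-0.3,"dz":0,"roll":0},{"dx":0.4,"dy":-0.14,"dz":0,"roll":0},{"dx":0,"dy":0,"dz":0,"roll":0},{"dx":0,"dy":0,"dz":0,"roll":0}]}}

```text
time: 26.3
position: [0.6256, -0.0835, 0.1292]
tool_rot: [0.0, -3.139, -0.001]
wrist_force: [0.1, 0.8, 0.5]
finger_gap: 0.0155
gripper_force: 30.0
```

Call:
{"op": "step_arm", "data": {"plan": [{"dx":0,"dy":0,"dz":-0.3,"roll":0},{"dx":0,"dy":0,"dz":-0.4,"roll":0},{"dx":0,"dy":0,"dz":0,"roll":0},{"dx":0,"dy":0,"dz":0,"roll":0},{"dx":0,"dy":0,"dz":0,"roll":0}]}}

```text
time: 26.92
position: [0.6275, -0.0842, 0.0891]
tool_rot: [0.0, 3.14, -0.001]
wrist_force: [0.5, 0.7, 0.1]
finger_gap: 0.015
gripper_force: 30.0
```

```bash
python3 al.py
```

```text
[ 0.62750551 -0.08423155  0.08907535] [ 2.99790501e-04  3.13994785e+00 -8.49020661e-04] 0.015094065006177444
120 [(95, 324), (326, 353), (401, 428), (476, 512)]
182 [(106, 292), (312, 346), (347, 367), (387, 417), (419, 445), (463, 490), (492, 512)]
185 [(107, 292), (312, 367), (387, 417), (419, 444), (459, 512)]
188 [(107, 246), (247, 281), (284, 292), (312, 318), (321, 346), (361, 366), (387, 416), (437, 443), (459, 512)]
```

Pen at 264, mouth about 264.5: aligned. Pressing.

Call:
{"op": "step_arm", "data": {"plan": [{"dx":0,"dy":0.01,"dz":-0.25,"roll":0},{"dx":0,"dy":0,"dz":-0.15,"roll":0},{"dx":0,"dy":0,"dz":-0.1,"roll":0},{"dx":0,"dy":0,"dz":-0.1,"roll":0},{"dx":0,"dy":0,"dz":-0.08,"roll":0},{"dx":0,"dy":0,"dz":0,"roll":0},{"dx":0,"dy":0,"dz":-0.03,"roll":0},{"dx":0,"dy":0,"dz":0,"roll":0}]}}

```text
time: 27.98
position: [0.6272, -0.0831, 0.0479]
tool_rot: [0.0, -3.142, -0.001]
wrist_force: [-9.3, 5.8, 21.9]
finger_gap: 0.0149
gripper_force: 30.0
```

Call:
{"op": "step_arm", "data": {"plan": [{"dx":0,"dy":0,"dz":0,"roll":0},{"dx":0,"dy":0,"dz":0,"roll":0},{"dx":0,"dy":0,"dz":0,"roll":0},{"dx":0,"dy":0,"dz":0.4,"roll":0},{"dx":0,"dy":0,"dz":0.7,"roll":0},{"dx":0,"dy":0,"dz":0.7,"roll":0},{"dx":-0.5,"dy":0,"dz":0.6,"roll":0},{"dx":-0.7,"dy":0.2,"dz":0,"roll":0},{"dx":0,"dy":0,"dz":0,"roll":0},{"dx":0,"dy":0,"dz":0,"roll":0}], "gripper": 28}}

```text
time: 29.22
position: [0.5554, -0.0718, 0.1895]
tool_rot: [0.001, 3.141, -0.0]
wrist_force: [-0.1, -0.6, 0.6]
finger_gap: 0.0283
gripper_force: 0.0
```

Run:
```python
from h import *
r=shot('wrist','w9.png');t=shot('top','top9.png');print(ctrl.get_obs()['position'])
a=cv2.resize(r['frame'],(800,600))[:,:,::-1];b=cv2.resize(t['frame'][120:280,100:420],(800,400),interpolation=2)[:,:,::-1]
cv2.imwrite('pics/c9.png',np.vstack([cv2.resize(a,(400,300)),cv2.resize(b,(400,200))]) if 0 else np.vstack([cv2.resize(r['frame'],(390,292))[:,:,::-1],cv2.resize(t['frame'][120:280,120:360],(390,260),interpolation=2)[:,:,::-1]]))
for y in (-.082,-.038,.006,.05): print(proj(r,(.597,y,.04)))
```

```text
[ 0.55583236 -0.07191627  0.1893619 ]
[252.09395983 218.97605038]
[294.78965222 218.97220976]
[337.49247425 218.96836851]
[380.20242769 218.96452661]
```

View pics/c9.png

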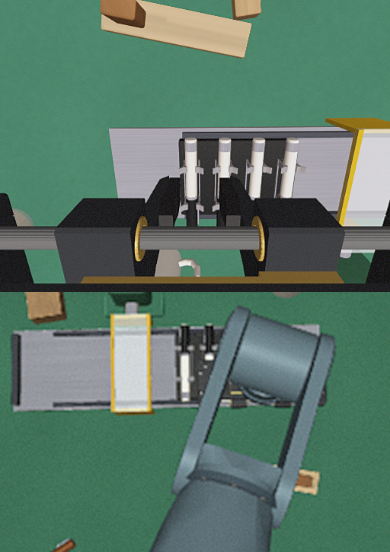

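All four pens sit in the slots: the wrist view shows them at about x = 190, 224, 258 and 291 in the composite. The sled is still short of the guard and the stick is in view at the top left. Next is the stick.

Run:
```python
from h import *
print(ctrl.get_obs()['joints'].round(3))
r=shot('wrist'); f=r['frame'].astype(int)
hsv=cv2.cvtColor(r['frame'],cv2.COLOR_RGB2HSV)
m=((hsv[...,0]>8)&(hsv[...,0]<25)&(hsv[...,1]>60)).astype(np.uint8); m[150:]=0
n,l,s,c=cv2.connectedComponentsWithStats(m)
for i in range(1,n):
    if s[i,4]>200:
        p=np.argwhere(l==i)[:,::-1]; print(s[i], cv2.boxPoints(cv2.minAreaRect(p.astype(np.float32))).round(0).tolist())
        # right end = nose
        if s[i,4]>2000:
            k=cv2.approxPolyDP(cv2.convexHull(p.astype(np.int32)),4,True)[:,0]
            for q in k: print(q, ray(r,q[0],q[1],.016)[:2].round(4), ray(r,q[0],q[1],0)[:2].round(4), ray(r,q[0],q[1],.062)[:2].round(4))
```

```text
[-0.34   0.213  1.703 -0.     1.224 -1.911]
[  132     0   211    76 10129] [[132.0, 75.0], [132.0, 0.0], [342.0, 0.0], [342.0, 75.0]]
[342  15] [0.4067 0.0008] [0.4031 0.0046] [ 0.4172 -0.0102]
[320  74] [ 0.4567 -0.0162] [ 0.4557 -0.0133] [ 0.4596 -0.0246]
[137  39] [ 0.4263 -0.1881] [ 0.4237 -0.1942] [ 0.4338 -0.1707]
[132   0] [ 0.3948 -0.1885] [ 0.3906 -0.1946] [ 0.407 -0.171]
[341   0] [ 0.3949 -0.0011] [0.3906 0.0026] [ 0.4071 -0.0118]
```

The stick has been knocked about 50 mm towards +y: its nose is now at y≈-0.013. Turning the wrist (−100°, which joint 6 allows) and hovering nearby to measure it.

Call:
{"op": "step_arm", "data": {"plan": [{"dx":-0.4,"dy":-0.3,"dz":0,"roll":-1},{"dx":-0.4,"dy":-0.3,"dz":0,"roll":-1},{"dx":-0.4,"dy":-0.3,"dz":0,"roll":-1},{"dx":-0.4,"dy":-0.3,"dz":0,"roll":-1},{"dx":-0.4,"dy":-0.3,"dz":0,"roll":-1},{"dx":-0.4,"dy":-0.3,"dz":0,"roll":-1},{"dx":0,"dy":-0.2,"dz":0,"roll":-1},{"dx":0,"dy":0,"dz":0,"roll":-1},{"dx":0,"dy":0,"dz":0,"roll":-1},{"dx":0,"dy":0,"dz":0,"roll":-1}], "gripper": 50}}

```text
time: 30.62
position: [0.4114, -0.1921, 0.1894]
tool_rot: [-1.333, -2.845, 0.0]
wrist_force: [0.1, 0.8, -0.2]
finger_gap: 0.0501
gripper_force: 0.0
```

Call:
{"op": "step_arm", "data": {"plan": [{"dx":0,"dy":0,"dz":0.1,"roll":-1},{"dx":0,"dy":0,"dz":0,"roll":-1},{"dx":0,"dy":0,"dz":0,"roll":-1},{"dx":0,"dy":0,"dz":0,"roll":-1},{"dx":0,"dy":0,"dz":0,"roll":-1},{"dx":0,"dy":0,"dz":0,"roll":-1},{"dx":0,"dy":0,"dz":0,"roll":-1},{"dx":0,"dy":0,"dz":0,"roll":-1},{"dx":0,"dy":0,"dz":0,"roll":-1},{"dx":0,"dy":0,"dz":0,"roll":-1}]}}

```text
time: 31.88
position: [0.4115, -0.192, 0.1954]
tool_rot: [-2.41, -2.016, 0.0]
wrist_force: [0.4, 0.8, 0.0]
finger_gap: 0.0503
gripper_force: 0.0
```

Run:
```python
from h import *
r=shot('wrist','w10.png'); o=ctrl.get_obs(); print(o['position'],o['tool_rot'],o['joints'].round(2)); print(r['cam_to_world'].round(3))
for p in [(.412,-.155,.062),(.437,-.0126,.016)]: print(proj(r,p))
```

```text
[ 0.41145567 -0.19198623  0.19537843] [-2.41318383e+00 -2.01138305e+00  4.06775789e-05] [-0.7  -0.03  1.96 -0.    1.22 -0.52]
[[ 0.984  0.169  0.053  0.426]
 [-0.177  0.937  0.302 -0.114]
 [ 0.001 -0.307  0.952  0.329]
 [ 0.     0.     0.     1.   ]]
[254.32476007 146.1194721 ]
[253.61943971 -23.27611752]
```

View pics/w10.png

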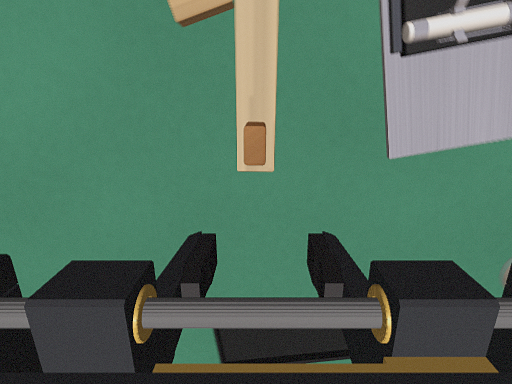

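The wrist view shows the handle top at (255,144), predicted (254,146), with the stick lined up with the image columns, so the tool yaw matches. The block is at the upper left (200,5).

Run:
```python
from h import *
r=shot('wrist'); h=ray(r,255,144.5,.062);e=ray(r,256,171,.016);print(h,e,'offset to rear edge',np.hypot(*(h-e)[:2])); p=ctrl.get_obs()['position'];print(p,(h[:2]-p[:2])/.06)
```

```text
[ 0.41299825 -0.15367239  0.062     ] [ 0.40648604 -0.18885102  0.016     ] offset to rear edge 0.035776319837711
[ 0.41140995 -0.19194884  0.19537999] [0.0264717  0.63794093]
```

Call:
{"op": "step_arm", "data": {"plan": [{"dx":0.03,"dy":0.64,"dz":0,"roll":0},{"dx":0,"dy":0,"dz":-0.6,"roll":0},{"dx":0,"dy":0,"dz":-0.8,"roll":0},{"dx":0,"dy":0,"dz":-0.7,"roll":0},{"dx":0,"dy":0,"dz":-0.45,"roll":0},{"dx":0,"dy":0,"dz":0,"roll":0},{"dx":0,"dy":0,"dz":0,"roll":0}]}}

```text
time: 32.85
position: [0.4135, -0.1537, 0.0433]
tool_rot: [2.405, 2.019, 0.0]
wrist_force: [0.4, -0.2, 0.4]
finger_gap: 0.0501
gripper_force: 0.0
```

Call:
{"op": "step_arm", "data": {"plan": [{"dx":0,"dy":0,"dz":0,"roll":0},{"dx":0,"dy":0,"dz":0,"roll":0},{"dx":0,"dy":0,"dz":0,"roll":0},{"dx":0,"dy":0,"dz":0,"roll":0},{"dx":0,"dy":0,"dz":0,"roll":0},{"dx":0,"dy":0,"dz":0,"roll":0},{"dx":0,"dy":0,"dz":0,"roll":0}], "gripper": 0}}

```text
time: 33.72
position: [0.4129, -0.1533, 0.0429]
tool_rot: [2.406, 2.019, -0.0]
wrist_force: [-1.8, 1.4, 5.8]
finger_gap: 0.0201
gripper_force: 30.0
```

The stick is held (opening 20 mm). Lifting it, squaring it up and moving behind the sled.

Call:
{"op": "step_arm", "data": {"plan": [{"dx":0,"dy":0,"dz":0.5,"roll":0},{"dx":0,"dy":0,"dz":0.8,"roll":0},{"dx":0,"dy":-0.5,"dz":0.3,"roll":0.5},{"dx":0.3,"dy":-0.7,"dz":0,"roll":0.5},{"dx":0.6,"dy":-0.66,"dz":0,"roll":0.5},{"dx":0.7,"dy":0,"dz":0,"roll":0.5},{"dx":0.7,"dy":0,"dz":0,"roll":0},{"dx":0.7,"dy":0,"dz":0,"roll":0},{"dx":0.55,"dy":0,"dz":0,"roll":0},{"dx":0,"dy":0,"dz":0,"roll":0}]}}

```text
time: 34.98
position: [0.627, -0.2642, 0.1373]
tool_rot: [-2.22, -2.222, -0.0]
wrist_force: [-1.9, -0.4, -1.9]
finger_gap: 0.0198
gripper_force: 30.0
```

Run:
```python
from h import *
r=shot('wrist','w11.png'); o=ctrl.get_obs(); print(o['position'],o['tool_rot'],o['finger_gap'])
cv2.imwrite('pics/w11c.png',r['frame'][:,:,::-1])
```

```text
[ 0.62557562 -0.26414999  0.13717301] [-2.21929342e+00 -2.22106298e+00  9.26790375e-04] 0.019342096255033712
```

View pics/w11.png

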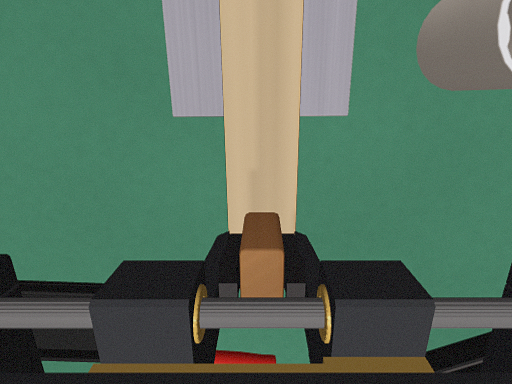

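The stick is centred on the bed: the bed spans 173–349 and the stick is at about 261, parallel to it. Lowering to about 1.5 mm above the bed.

Call:
{"op": "step_arm", "data": {"plan": [{"dx":0,"dy":0,"dz":-0.5,"roll":0},{"dx":0,"dy":0,"dz":-0.6,"roll":0},{"dx":0,"dy":0,"dz":-0.28,"roll":0},{"dx":0,"dy":0,"dz":0,"roll":0},{"dx":0,"dy":0,"dz":0,"roll":0},{"dx":0,"dy":0,"dz":0,"roll":0}]}}

```text
time: 35.78
position: [0.6267, -0.2654, 0.0575]
tool_rot: [2.22, 2.219, 0.001]
wrist_force: [0.4, -0.6, -1.8]
finger_gap: 0.0198
gripper_force: 30.0
```

Call:
{"op": "step_arm", "data": {"plan": [{"dx":0,"dy":0,"dz":-0.07,"roll":0},{"dx":0,"dy":0.1,"dz":0,"roll":0},{"dx":0,"dy":0.1,"dz":0,"roll":0},{"dx":0,"dy":0.1,"dz":0,"roll":0},{"dx":0,"dy":0.1,"dz":0,"roll":0},{"dx":0,"dy":0.1,"dz":0,"roll":0},{"dx":0,"dy":0.1,"dz":0,"roll":0},{"dx":0,"dy":0,"dz":0,"roll":0}]}}

```text
time: 36.78
position: [0.6257, -0.2279, 0.0514]
tool_rot: [-2.221, -2.221, -0.001]
wrist_force: [0.2, -1.1, -0.4]
finger_gap: 0.0198
gripper_force: 30.0
```

Run:
```python
from h import *
r=shot('wrist'); print(ctrl.get_obs()['wrist_force'], ctrl.get_obs()['position']); f=r['frame'].astype(int)
# top face of stick columns and where it meets dark sled plate
u,v=proj(r,(.6267,-.084,.026)); print('exp nose px',u,v)
for c in (215,261,305): print(c,[f[k,c].tolist() for k in range(0,60,8)])
```

```text
[ 0.64709312 -1.18135597 -1.78066161] [ 0.62568988 -0.22796056  0.05131083]
exp nose px 263.06778523787654 -57.672078992019394
215 [[148, 144, 154], [149, 146, 154], [149, 143, 154], [148, 145, 155], [152, 147, 157], [150, 144, 154], [151, 147, 157], [151, 146, 155]]
261 [[179, 157, 124], [179, 156, 123], [176, 154, 123], [178, 157, 123], [178, 155, 124], [178, 154, 120], [178, 154, 119], [180, 158, 124]]
305 [[149, 145, 156], [151, 149, 160], [151, 149, 158], [152, 146, 157], [152, 149, 158], [153, 150, 159], [152, 149, 157], [154, 151, 160]]
```

```bash
cat > sl.py <<'E'
from h import *
t=shot('top'); f=t['frame'].astype(int)
for v in (148,180):
    d=f[v].max(1)<85; c=[int(i) for i in np.where(d)[0] if 120<i<320]
    runs=np.split(c,np.where(np.diff(c)>2)[0]+1) if c else []
    print(v,[(int(q[0]),int(q[-1]),round(ray(t,q[0],v,.022)[1],3)) for q in runs if len(q)>1])
o=ctrl.get_obs();print(o['position'],o['wrist_force'],o['finger_gap'])
E
python3 sl.py
```

```text
148 [(127, 132, np.float64(0.371)), (223, 253, np.float64(0.083)), (256, 268, np.float64(-0.016)), (271, 277, np.float64(-0.061)), (317, 318, np.float64(-0.199))]
180 [(128, 132, np.float64(0.366)), (223, 224, np.float64(0.083)), (232, 240, np.float64(0.057)), (247, 255, np.float64(0.012)), (262, 270, np.float64(-0.033)), (277, 278, np.float64(-0.077)), (311, 314, np.float64(-0.179))]
[ 0.62557141 -0.22796154  0.0512087 ] [ 0.77903699 -0.5122736  -2.43182942] 0.019915480063062298
```

The sled nose went from 0.065 to 0.083, so the stick is pushing it. Feeding on.

Call:
{"op": "step_arm", "data": {"plan": [{"dx":0,"dy":0.15,"dz":0.02,"roll":0},{"dx":0,"dy":0.2,"dz":0,"roll":0},{"dx":0,"dy":0.2,"dz":0,"roll":0},{"dx":0,"dy":0.2,"dz":0,"roll":0},{"dx":0,"dy":0.2,"dz":0,"roll":0},{"dx":0,"dy":0.2,"dz":0,"roll":0},{"dx":0,"dy":0.2,"dz":0,"roll":0},{"dx":0,"dy":0.2,"dz":0,"roll":0},{"dx":0,"dy":0.2,"dz":0,"roll":0},{"dx":0,"dy":0.15,"dz":0,"roll":0}]}}

```text
time: 38.12
position: [0.6257, -0.1138, 0.0526]
tool_rot: [-2.221, -2.221, 0.0]
wrist_force: [0.3, -3.6, -1.8]
finger_gap: 0.0196
gripper_force: 30.0
```

```bash
python3 sl.py
```

```text
148 [(127, 132, np.float64(0.371)), (185, 187, np.float64(0.197)), (213, 230, np.float64(0.113)), (233, 240, np.float64(0.053))]
180 [(128, 132, np.float64(0.366)), (185, 186, np.float64(0.197)), (214, 216, np.float64(0.11)), (223, 231, np.float64(0.083)), (238, 240, np.float64(0.039)), (308, 311, np.float64(-0.17))]
[ 0.62557975 -0.11269558  0.05257046] [ 0.93190051 -0.34697106 -1.73990942] 0.019459654951096673
```

Call:
{"op": "step_arm", "data": {"plan": [{"dx":0,"dy":0.15,"dz":0,"roll":0},{"dx":0,"dy":0.2,"dz":0,"roll":0},{"dx":0,"dy":0.2,"dz":0,"roll":0},{"dx":0,"dy":0.2,"dz":0,"roll":0},{"dx":0,"dy":0.2,"dz":0,"roll":0},{"dx":0,"dy":0.2,"dz":0,"roll":0},{"dx":0,"dy":0.2,"dz":0,"roll":0},{"dx":0,"dy":0.2,"dz":0,"roll":0},{"dx":0,"dy":0.15,"dz":0,"roll":0},{"dx":0,"dy":0.1,"dz":0,"roll":0}]}}

```text
time: 39.42
position: [0.6256, -0.006, 0.0526]
tool_rot: [-2.221, -2.221, 0.0]
wrist_force: [0.3, -5.0, -1.0]
finger_gap: 0.0198
gripper_force: 30.0
```

```bash
python3 sl.py
```

```text
148 [(127, 132, np.float64(0.371)), (149, 187, np.float64(0.305)), (229, 231, np.float64(0.065))]
180 [(128, 132, np.float64(0.366)), (156, 164, np.float64(0.283)), (171, 179, np.float64(0.238)), (186, 187, np.float64(0.194)), (259, 261, np.float64(-0.024))]
[ 0.62558563 -0.0054181   0.05257219] [ 0.1132981  -1.18524734 -2.30359968] 0.0194282770082884
```

Call:
{"op": "step_arm", "data": {"plan": [{"dx":0,"dy":0.1,"dz":0,"roll":0},{"dx":0,"dy":0.1,"dz":0,"roll":0},{"dx":0,"dy":0.1,"dz":0,"roll":0},{"dx":0,"dy":0.1,"dz":0,"roll":0},{"dx":0,"dy":0.1,"dz":0,"roll":0},{"dx":0,"dy":0.1,"dz":0,"roll":0},{"dx":0,"dy":0.08,"dz":0,"roll":0},{"dx":0,"dy":0.05,"dz":0,"roll":0},{"dx":0,"dy":0,"dz":0,"roll":0}]}}

```text
time: 40.6
position: [0.6256, 0.0378, 0.0525]
tool_rot: [-2.221, -2.221, -0.001]
wrist_force: [0.1, -1.5, -1.6]
finger_gap: 0.0194
gripper_force: 30.0
```

Call:
{"op": "step_arm", "data": {"plan": [{"dx":0,"dy":0.04,"dz":0,"roll":0},{"dx":0,"dy":0.03,"dz":0,"roll":0},{"dx":0,"dy":0,"dz":0,"roll":0}]}}

```text
time: 40.98
position: [0.6257, 0.0414, 0.0526]
tool_rot: [-2.222, -2.221, -0.0]
wrist_force: [0.7, -4.8, -0.9]
finger_gap: 0.0197
gripper_force: 30.0
```

```bash
python3 sl.py
```

```text
148 [(127, 187, np.float64(0.371)), (207, 210, np.float64(0.131))]
180 [(128, 133, np.float64(0.366)), (140, 148, np.float64(0.331)), (155, 163, np.float64(0.286)), (170, 178, np.float64(0.241)), (185, 187, np.float64(0.197)), (241, 244, np.float64(0.03))]
[0.62567868 0.04138242 0.05259448] [-0.00402123 -2.79191844 -2.52852965] 0.019526361948010777
```

Still a few mm short by my estimate, so I'll push until the force rises.

Call:
{"op": "step_arm", "data": {"plan": [{"dx":0,"dy":0.04,"dz":0,"roll":0},{"dx":0,"dy":0.04,"dz":0,"roll":0},{"dx":0,"dy":0,"dz":0,"roll":0},{"dx":0,"dy":0,"dz":0,"roll":0}]}}

```text
time: 41.52
position: [0.6262, 0.0437, 0.0532]
tool_rot: [2.22, 2.219, -0.003]
wrist_force: [-1.3, -13.2, 0.7]
finger_gap: 0.0195
gripper_force: 30.0
```

13 N: the sled is against the stop. Withdrawing straight back, then lifting.

Call:
{"op": "step_arm", "data": {"plan": [{"dx":0,"dy":-0.1,"dz":0,"roll":0},{"dx":0,"dy":-0.3,"dz":0.03,"roll":0},{"dx":0,"dy":-0.5,"dz":0,"roll":0},{"dx":0,"dy":-0.5,"dz":0,"roll":0},{"dx":0,"dy":-0.5,"dz":0,"roll":0},{"dx":0,"dy":-0.5,"dz":0,"roll":0},{"dx":0,"dy":-0.5,"dz":0,"roll":0},{"dx":0,"dy":-0.5,"dz":0.2,"roll":0},{"dx":0,"dy":-0.3,"dz":0.7,"roll":0},{"dx":0,"dy":0,"dz":0.5,"roll":0}]}}

```text
time: 42.78
position: [0.6258, -0.1781, 0.14]
tool_rot: [2.223, 2.218, 0.001]
wrist_force: [0.8, -0.0, -0.7]
finger_gap: 0.0195
gripper_force: 30.0
```

```bash
python3 sl.py
python3 - <<'E'
from h import *
t=shot('top'); f=t['frame'].astype(int)
d=(f.max(2)<70); 
m=np.zeros(d.shape,np.uint8); m[185:280,365:420]=d[185:280,365:420]
n,l,s,c=cv2.connectedComponentsWithStats(m)
i=1+s[1:,4].argmax(); p=np.argwhere(l==i)[:,::-1]
W=np.array([ray(t,u,v,.012)[:2] for u,v in p]).astype(np.float32)*1000
print(s[i],cv2.minAreaRect(W))
E
```

```text
148 [(127, 187, np.float64(0.371)), (310, 311, np.float64(-0.178)), (314, 319, np.float64(-0.19))]
180 [(128, 132, np.float64(0.366)), (139, 147, np.float64(0.334)), (154, 162, np.float64(0.289)), (169, 177, np.float64(0.244)), (184, 187, np.float64(0.2))]
[ 0.62793466 -0.17825451  0.14450519] [ 1.7541806  -0.73374152  0.7787769 ] 0.01967031968080082
[ 376  193   32   76 2332] ((422.54534912109375, -414.4422302246094), (91.90983581542969, 219.72384643554688), 87.46041870117188)
```

The tray fits at (0.4225, −0.414), 92 x 220 mm, yaw −2.5°. I'll lay the stick in nose towards −x, with the handle at about (0.4775, −0.4164) and a turn of +87.5°.

Call:
{"op": "step_arm", "data": {"plan": [{"dx":0,"dy":0,"dz":0.5,"roll":1},{"dx":0,"dy":-0.2,"dz":0.4,"roll":1},{"dx":-0.2,"dy":-0.4,"dz":0,"roll":1},{"dx":-0.3,"dy":-0.4,"dz":0,"roll":1},{"dx":-0.3,"dy":-0.4,"dz":0,"roll":1},{"dx":-0.3,"dy":-0.4,"dz":0,"roll":1},{"dx":-0.3,"dy":-0.4,"dz":0,"roll":1},{"dx":-0.3,"dy":-0.4,"dz":0,"roll":1},{"dx":-0.3,"dy":-0.4,"dz":0,"roll":1},{"dx":-0.3,"dy":-0.4,"dz":0,"roll":1}]}}

```text
time: 44.12
position: [0.4866, -0.3797, 0.1904]
tool_rot: [-1.069, -2.952, -0.003]
wrist_force: [-1.2, -0.1, -1.4]
finger_gap: 0.0195
gripper_force: 30.0
```

Call:
{"op": "step_arm", "data": {"plan": [{"dx":-0.2,"dy":-0.4,"dz":0,"roll":1},{"dx":0,"dy":-0.17,"dz":0,"roll":1},{"dx":0,"dy":0,"dz":0,"roll":1},{"dx":0,"dy":0,"dz":0,"roll":1},{"dx":0,"dy":0,"dz":0,"roll":1},{"dx":0,"dy":0,"dz":0,"roll":1},{"dx":0,"dy":0,"dz":0,"roll":1},{"dx":0,"dy":0,"dz":0,"roll":0.5},{"dx":0,"dy":0,"dz":0,"roll":0},{"dx":0,"dy":0,"dz":0,"roll":0}]}}

```text
time: 45.38
position: [0.4755, -0.4137, 0.1914]
tool_rot: [-0.07, -3.14, -0.002]
wrist_force: [-0.5, 0.4, -1.4]
finger_gap: 0.0195
gripper_force: 30.0
```

Run:
```python
from h import *
r=shot('wrist','w12.png'); o=ctrl.get_obs(); print(o['position'],o['tool_rot'],o['finger_gap'])
hsv=cv2.cvtColor(r['frame'],cv2.COLOR_RGB2HSV); f=r['frame'].astype(int)
wood=(hsv[...,0]>8)&(hsv[...,0]<25)&(hsv[...,1]>50)
blk=f.max(2)<75
zs=o['position'][2]-.0429+.016
for v in range(20,230,30):
    w=np.where(wood[v,150:370])[0]+150; b=np.where(blk[v,100:420])[0]+100
    print(v,(w.min(),w.max(),ray(r,w.min(),v,zs)[:2].round(4),ray(r,w.max(),v,zs)[:2].round(4)) if len(w) else None,(b.min(),b.max(),ray(r,b.min(),v,.018)[:2].round(4),ray(r,b.max(),v,.018)[:2].round(4)) if len(b) else None)
```

```text
[ 0.47556554 -0.41380318  0.19166251] [-6.98332230e-02 -3.14031407e+00 -1.38368184e-03] 0.019863744943188048
20 (np.int64(220), np.int64(303), array([ 0.3609, -0.4287]), array([ 0.3626, -0.3892])) (np.int64(207), np.int64(305), array([ 0.3281, -0.4572]), array([ 0.3321, -0.3677]))
50 (np.int64(221), np.int64(302), array([ 0.3739, -0.4293]), array([ 0.3757, -0.3897])) (np.int64(209), np.int64(303), array([ 0.353 , -0.4578]), array([ 0.357 , -0.3696]))
80 (np.int64(222), np.int64(301), array([ 0.3876, -0.43  ]), array([ 0.3894, -0.3902])) (np.int64(211), np.int64(302), array([ 0.3795, -0.4585]), array([ 0.3834, -0.3706]))
110 (np.int64(223), np.int64(300), array([ 0.4022, -0.4307]), array([ 0.404 , -0.3908])) (np.int64(212), np.int64(301), array([ 0.4074, -0.4602]), array([ 0.4113, -0.3716]))
140 (np.int64(218), np.int64(299), array([ 0.4176, -0.4347]), array([ 0.4195, -0.3914])) (np.int64(214), np.int64(300), array([ 0.4371, -0.461 ]), array([ 0.441 , -0.3728]))
170 (np.int64(226), np.int64(297), array([ 0.4342, -0.4318]), array([ 0.4359, -0.3926])) (np.int64(108), np.int64(299), array([ 0.4636, -0.576 ]), array([ 0.4727, -0.374 ]))
200 (np.int64(227), np.int64(297), array([ 0.4517, -0.4326]), array([ 0.4535, -0.3927])) (np.int64(100), np.int64(298), array([ 0.4966, -0.5916]), array([ 0.5063, -0.3753]))
```

Stick and tray are parallel, with the stick about 3.5 mm off centre. Correcting and lowering.

Call:
{"op": "step_arm", "data": {"plan": [{"dx":0.03,"dy":-0.06,"dz":-0.4,"roll":0},{"dx":0,"dy":0,"dz":-0.6,"roll":0},{"dx":0,"dy":0,"dz":-0.6,"roll":0},{"dx":0,"dy":0,"dz":-0.4,"roll":0},{"dx":0,"dy":0,"dz":-0.2,"roll":0},{"dx":0,"dy":0,"dz":-0.12,"roll":0},{"dx":0,"dy":0,"dz":0,"roll":0},{"dx":0,"dy":0,"dz":0,"roll":0}]}}

```text
time: 46.42
position: [0.478, -0.4183, 0.0544]
tool_rot: [0.069, 3.14, -0.002]
wrist_force: [0.3, 0.4, -0.8]
finger_gap: 0.0196
gripper_force: 30.0
```

Call:
{"op": "step_arm", "data": {"plan": [{"dx":0,"dy":0,"dz":-0.06,"roll":0},{"dx":0,"dy":0,"dz":-0.05,"roll":0},{"dx":0,"dy":0,"dz":0,"roll":0},{"dx":0,"dy":0,"dz":0,"roll":0}]}}

```text
time: 46.92
position: [0.4778, -0.418, 0.048]
tool_rot: [0.069, 3.14, -0.001]
wrist_force: [-1.6, 1.6, 6.3]
finger_gap: 0.0196
gripper_force: 30.0
```

On the floor of the tray (6 N of contact). Releasing and lifting.

Call:
{"op": "step_arm", "data": {"plan": [{"dx":0,"dy":0,"dz":0,"roll":0},{"dx":0,"dy":0,"dz":0,"roll":0},{"dx":0,"dy":0,"dz":0,"roll":0},{"dx":0,"dy":0,"dz":0,"roll":0},{"dx":0,"dy":0,"dz":0.3,"roll":0},{"dx":0,"dy":0,"dz":0.6,"roll":0},{"dx":0,"dy":0,"dz":0.8,"roll":0},{"dx":0,"dy":0,"dz":0.8,"roll":0},{"dx":0,"dy":0,"dz":0,"roll":0},{"dx":0,"dy":0,"dz":0,"roll":0}], "gripper": 44}}

```text
time: 48.18
position: [0.4774, -0.4175, 0.1971]
tool_rot: [0.069, 3.141, -0.001]
wrist_force: [-0.3, -0.6, -0.4]
finger_gap: 0.044
gripper_force: 0.0
```

```bash
python3 sl.py
python3 - <<'E'
from h import *
t=shot('top','topF.png');r=shot('wrist','wF.png')
hsv=cv2.cvtColor(r['frame'],cv2.COLOR_RGB2HSV)
wood=((hsv[...,0]>8)&(hsv[...,0]<25)&(hsv[...,1]>50)).astype(np.uint8); wood[:, :150]=0; wood[:,370:]=0; wood[235:]=0
n,l,s,c=cv2.connectedComponentsWithStats(wood); i=1+s[1:,4].argmax(); print(s[i])
for v in range(s[i,1]+5,s[i,1]+s[i,3],30):
    w=np.where(l[v]==i)[0]; print(v,ray(r,w.min(),v,.021)[:2].round(4),ray(r,w.max(),v,.021)[:2].round(4))
# pens white at final place
f=t['frame'].astype(int)
for v in (166,172):
    b=np.where(f[v,130:190].min(1)>150)[0]+130; g=np.split(b,np.where(np.diff(b)>2)[0]+1); print(v,[(int(q[0]),int(q[-1]),round(ray(t,q.mean(),v,.044)[1],4)) for q in g if len(q)])
E
```

```text
148 [(127, 187, np.float64(0.371))]
180 [(127, 132, np.float64(0.369)), (139, 147, np.float64(0.334)), (154, 162, np.float64(0.289)), (169, 177, np.float64(0.244)), (184, 187, np.float64(0.2))]
[ 0.47704214 -0.41711456  0.19589308] [-0.07397597  0.12612512  0.0680824 ] 0.04389484588517817
[ 238   25   44  183 7382]
30 [ 0.3386 -0.4318] [ 0.3403 -0.393 ]
60 [ 0.364  -0.4335] [ 0.3658 -0.3936]
90 [ 0.391  -0.4343] [ 0.3927 -0.3952]
120 [ 0.4197 -0.4352] [ 0.4214 -0.3959]
150 [ 0.45   -0.4372] [ 0.4518 -0.3977]
180 [ 0.4824 -0.4382] [ 0.4841 -0.3985]
166 [(134, 137, np.float64(0.3384)), (148, 152, np.float64(0.2958)), (163, 167, np.float64(0.2518)), (178, 182, np.float64(0.2078))]
172 [(133, 137, np.float64(0.3397)), (148, 152, np.float64(0.2957)), (163, 167, np.float64(0.2517)), (178, 182, np.float64(0.2078))]
```

The stick lies flat and centred in the tray, the four pens sit 44 mm apart in the slots, and the sled is at the stop. Handing in.

```bash
python3 -c "
from h import *
print(ctrl.job_done())"
```

```text
the job is handed in; nothing more can be done
None
```

I've handed the job in; by my own measurements all four pens are snapped into the sled, the sled rests against the end stop and the push stick lies flat in the tray, but the hand-in returned no verdict.

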